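# Set and lock the stroke stop of a leaf-stamping press

## Robot

A 6-joint arm with a two-finger parallel gripper is mounted at the origin on the work surface. World frame = base frame: x ahead of the robot, y to its left, z up, the work surface at z = 0. Lengths are in mm, angles in degrees, forces in N, time in s.
With the tool pointing down it reaches from about 325 to 775 mm from the base axis. Payload 9.3 kg.
Tool frame: the origin (TCP) lies at the very end of the fingers, on their centre line; the grasp point (between the pads) lies 19 mm behind it (manip.grip_depth is the x of the grasp point in the tool frame, in mm); x points along the fingers, y is the direction in which the jaws open and shut, and the axes are right-handed (so a half turn about x gives the same grasp; the last joint's range is limited). The gripper opens to 85 mm and grips with 20 to 120 N. Pads are 22 mm wide; open, the fingers measure 114 mm over their backs; the gripper's body (76 mm by 85 mm) begins 54 mm behind the grasp point. The pads swing forward as they close: fully open they stand 13 mm farther back than shut.
Start: joints at [68.09, 14.817, 1.232, 76.415, 0, 81.257], TCP at [125.282, 535.538, 208.979] pointing down, gripper open.
Joint ranges: [-174.27, 174.27], [-52.1, 104.24], [-59.71, 78.15], [-110.17, 111.67], [-87.03, 83.33], [-180, 180]. Speed limits (degrees/s): [127.2, 127.2, 159.86, 180, 180, 180].

## Interface

Orientations are given as a 3x3 rotation matrix whose columns are the frame's x, y, z axes.
In Python, from bench import manip, cams, job gives the robot as it stands. The module is installed in compiled form; this text tells all that it offers.
- The arm moves only by the tool drive_tool, never from a script. Its argument "plan" is one flat list of numbers, 7 for each row, row after row: the opening, from 0 (shut) to 1 (fully open), then the shift along the tool's x, y, z in cm, then the turn, a rotation vector about the tool's x, y, z in rad. A call has 1 to 10 rows; each row shifts and turns the commanded pose from where the row before left it, along the tool's axes as they then stand; what a row does not reach is not made up. A row lasts 1/12 s, in which the tool goes at most 41.7 mm and 7.16 degrees, less where a joint would pass 70% of its speed; a pose out of reach is approached as far as the arm can. A call with a gripper value outside its range is refused whole. The fingers move at their own pace and stop on an object; "grip_force" is the grip in N (left out, the last holds). Time passes only in rows, so rows that do not move let the fingers close. It gives the time, the measured TCP pose, the force and the opening at its end, in the units of the state.
- manip.state(): the state, without advancing time (a new reading comes with each control period).
- cams.camera(name): name is "scene" or "top" or "wrist"; returns the picture (480x640x3 uint8, red, green, blue); there is no depth.
- cams.camera_params(name): a dict with "vfov" (degrees; the focal length in pixels is half the picture's height over the tangent of half this angle, whatever the lens; pixels are square), "cx", "cy" (the principal point, pixels), "k1" (the pictures are not rectified: a ray, as slopes to the right and down, at radius r is drawn at 1 + k1 r^2 times it, then the intrinsics apply), "R" (3x3) and "t" (3): a world point X has camera coordinates R X + t; the wrist camera has in their place "hand_eye" (4x4, takes a point from camera to tool coordinates, whose origin is the TCP and whose axes are the tool frame's). Camera axes: x right, y down, z forward; pixel columns grow to the right and rows downward; lengths in mm; the calibration is good to about 2 mm. A picture is of the moment at which its call begins: read the wrist's pose just before it. camera_params takes no time and is no camera call.
- job.hand_in(): hands the job in, once; it reports no verdict.
The state is a dict: "t": time; "qpos": joint angles; "dq": joint speeds; "effort": joint torques, N m; "tcp_pos": TCP position; "tool_rot": TCP orientation; "force": force on the tool from outside, world axes, zero at the start; "ft_torque": the same for the moment, N m; "grip_width": finger opening in mm.
Only numpy, scipy, OpenCV 4.12 (cv2) and the standard library are available. Lean on these libraries where they do the work, as an engineer would, in place of code of your own. Each camera call takes 0.05 s, during which the arm holds its last target.

## Task

The hand press is closed on a copper leaf and its stop screw stands too high. Slacken the knurled lock ring until it is free, run the stop screw down until you feel its tip bear on the tail of the lever, without lifting the lever off the leaf, then retighten the lock ring firmly by hand so that the setting holds, without straining it. Leave the lever as it stands and the other things on the bench where they are.

Things in the scene. Friction and masses are not known exactly. Their poses are not given: they have to be found in the camera images.
- press: small C-frame hand press of dark painted iron, bolted to the bench (base plate 130 x 235 mm, 15 mm thick, its top bridge 160 mm above the bench). Origin on the bench exactly under the vertical axis of the stop screw; z up. The lever handle points along -y of this frame, the tail end of the lever along +y, the cheeks stand at x = +-20 to +-30 mm.
- bridge: the iron block across the top of the press at its tail end, 84 x 62 mm and 20 mm thick, which carries the stop screw upright in its middle and on which the lock ring seats. Origin at the centre of its underside, 140 mm above the bench; its flat top, 160 mm above the bench, is clear all round the ring and is the highest thing near it except the screw's head.
- lock_ring: knurled steel lock ring, the wider and lower of the two knurled parts on the screw's vertical axis: 46 mm across, 16 mm high, lying on the bridge. Origin on the axis at its underside, 160 mm above the bench, z up. Anticlockwise from above slackens, clockwise tightens. Its inner cam closes a brass plug on the screw's shank. It stays where it is left.
- ring_mid (a point): centre of the lock ring, 8 mm above its underside. Feel: a steady drag of 0.3 N m either way. It starts lightly nipped; 0.1 rad anticlockwise it is free, and can be left anywhere up to 1.5 rad. Turned back, it meets the plug at that same place and stiffens by about 8 N m per rad: hand-tight is 0.6 to 1.2 N m, over 1.8 N m it is strained. Let go, it settles back a little.
- stop_screw: steel stop screw with a round knurled head, the narrower and upper of the two knurled parts: head 28 mm across, 22 mm high; shank 16 mm across. Origin on the vertical axis at the underside of the head, at the start 192 mm above the bench (16 mm above the top of the ring), z up. Quick-pitch thread: clockwise from above drives it down, 36 mm a turn. It stays where it is left.
- head_mid (a point): centre of the screw's head, 11 mm above its underside. Feel: gripped while the ring is tight, else a drag of 0.12 N m. The tip starts 5 to 7.1 mm above the lever's tail (0.87 to 1.24 rad of turning). Once it bears, the resistance grows over about 0.2 rad by 0.2 N m, then the lever lifts: stop before, at 0.1 to 0.2 N m more than when free. The screw travels 11 mm in all.
- clamp_plug: brass plug, 10 x 16 x 15 mm, hidden in the bridge between the lock ring's cam and the screw's shank; it clamps the screw when the ring is tightened. Not to be handled. Origin under the screw's axis, 142 mm above the bench.
- lever: the steel rocking lever of the press, 26 mm wide and 24 mm high, closed on the leaf. Origin on its pivot pin, 110 mm above the bench and 60 mm towards the handle from the screw's axis. Its tail lies under the tip of the stop screw, its other end carries the ram and then the round handle, which rises to a black ball. Stiff pivot: it stays where it stands unless pushed.
- handle_end (a point): centre of the black ball, 32 mm across, at the end of the lever's handle, 345 mm from the screw's axis and 165 to 175 mm above the bench. It rises about 27 mm for each radian that the stop screw is driven on after the lever has begun to lift.
- punch_tin: metal tin of doming punches, 72 mm across, 172 mm high with the punches. Origin at the centre of its underside.
- mortar: wooden mortar with a pestle, 80 mm across, 149 mm high. Origin at the centre of its underside.
- mug: ochre ceramic mug, 80 mm across, 90 mm high. Origin at the centre of its underside.
- hammer: hammer with a wooden handle, 260 mm long, lying down. Origin under its middle.
- leaf_a: loose copper leaf blank, 62 x 30 mm, 4 mm thick, lying by the press. Origin at the centre of its underside.
- leaf_b: loose brass leaf blank, 50 x 26 mm, 4 mm thick, lying by the press. Origin at the centre of its underside.
- oil_bottle: small brown oil bottle, 38 mm across, 85 mm high, by the press. Origin at the centre of its underside.
- pliers: pliers with black handles, 155 mm long, lying by the press. Origin near their joint, on the bench.

How it is judged:
By the outcome, as a careful person would: the job done as asked, in the order asked, and still so for the second after the job is handed in, with the robot touching nothing.
It also fails if it takes over 72 s, if anything falls off the work surface, if the arm or the gripper's body presses on something with over 40 N, if the wrist force passes 120 N, or if a joint passes its speed limit or range.

## Working session

There is one attempt and no reset: what is moved stays moved. The work goes in short steps, Python scripts to look and compute and a tool call to move; the robot and the scene stay as the last step left them, time stands still between calls to the robot, and variables do not carry over. Pictures are saved under pics/ and viewed, and the job is handed in when it is done.

Besides the shell and the picture viewer there is one more tool, called after ">>>" as a command line: name --argument value ..., lists and objects as JSON in quotes. drive_tool: Moves the arm, as the interface text tells. Its arguments: {"type":"object","properties":{"plan":{"type":"array"},"grip_force":{"type":"number"}},"required":["plan"]}

```bash
mkdir -p pics; python3 - <<'E'
from bench import manip,cams,job
import cv2
s=manip.state()
print(s, manip.grip_depth)
for n in("scene","top","wrist"):
    cv2.imwrite(f"pics/{n}0.png",cams.camera(n)[:,:,::-1]); print(n,cams.camera_params(n))
E
```

```text
{'t': 0.0, 'qpos': array([ 6.80908837e+01,  1.48510772e+01,  1.18781049e+00,  7.64138741e+01,
       -6.44418471e-04,  8.12565492e+01]), 'dq': array([ 0.01767759, -0.06830767,  0.07860355, -0.03464288, -0.06377276,
        0.02567032]), 'effort': array([-1.04687275e-03, -5.55643952e+01,  3.44531786e+01,  1.36707173e-02,
       -1.88806448e-04, -1.07231668e-05]), 'tcp_pos': array([125.16290431, 535.24721117, 208.34980356]), 'tool_rot': array([[-4.91939711e-04,  2.27767077e-01,  9.73715521e-01],
       [-1.25331854e-03,  9.73714734e-01, -2.27767526e-01],
       [-9.99999094e-01, -1.33242361e-03, -1.93544244e-04]]), 'force': array([-0.42989283,  0.01604568,  0.53148142]), 'ft_torque': array([-0.05543129,  0.03532286, -0.04584146]), 'grip_width': 85.4942013582578} -18.700000000000003
scene {'vfov': 53.81548326371228, 'cx': 310.3343012176356, 'cy': 235.82886165126342, 'k1': -0.09854664754883126, 'R': array([[-0.82892243,  0.55932317, -0.00672253],
       [ 0.38983036,  0.56903012, -0.72404213],
       [-0.40114822, -0.60279541, -0.68972299]]), 't': array([ 462.60868286,  -99.73245565, 1345.33218386])}
top {'vfov': 51.99835200795639, 'cx': 315.1314847138173, 'cy': 242.65393992911524, 'k1': 0.015765093868455638, 'R': array([[ 0.00218175, -0.99992787,  0.01181112],
       [-0.99582666, -0.00325014, -0.09120691],
       [ 0.09123872, -0.01156284, -0.99576192]]), 't': array([ -23.05905828,  535.65145598, 1214.81400722])}
wrist {'vfov': 60.43689848650354, 'cx': 323.72253349950614, 'cy': 243.12967270459419, 'k1': 0.017932005009491166, 'hand_eye': array([[-9.75807594e-04, -3.01859557e-01,  9.53351906e-01,
        -1.65748403e+02],
       [ 9.99999523e-01, -3.37114185e-04,  9.16813598e-04,
        -7.83728057e-01],
       [ 4.46395048e-05,  9.53352345e-01,  3.01859741e-01,
        -7.75065081e+01],
       [ 0.00000000e+00,  0.00000000e+00,  0.00000000e+00,
         1.00000000e+00]])}
```

View pics/scene0.png

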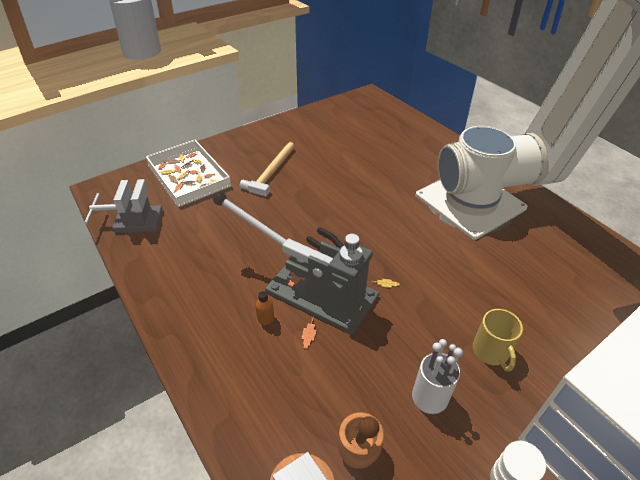

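View pics/top0.png

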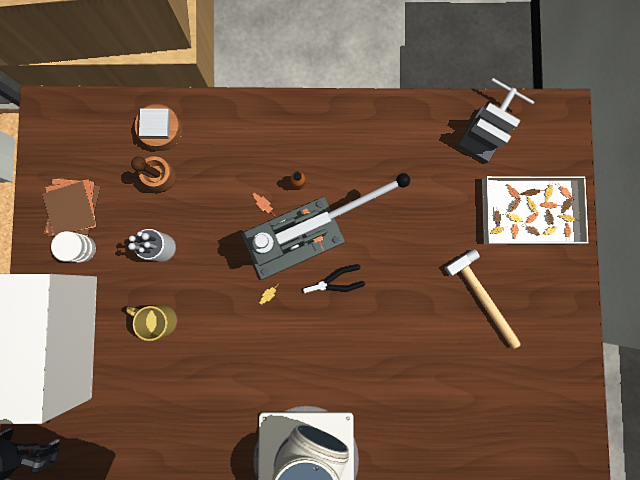

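View pics/wrist0.png

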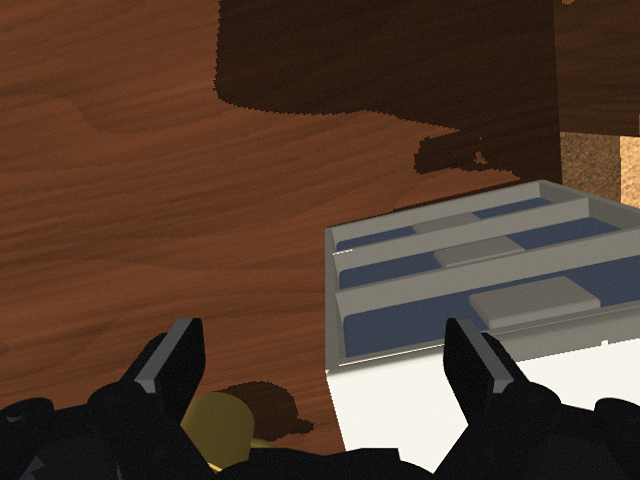

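The top view shows the screw head at about (262,241) and the ball at (403,180); in the scene view the head is at about (352,240). I'll enlarge both.

```bash
cat > h.py <<'E'
import numpy as np,cv2
from bench import manip,cams,job
def P(n): return cams.camera_params(n)
def ext(n,s=None):
    p=P(n)
    if n!="wrist": return p["R"],p["t"]
    s=s or manip.state(); H=p["hand_eye"]; Rw=s["tool_rot"]@H[:3,:3]; tw=s["tool_rot"]@H[:3,3]+s["tcp_pos"]
    return Rw.T,-Rw.T@tw
def proj(n,X,s=None):
    p=P(n);R,t=ext(n,s);c=R@np.asarray(X,float)+t;f=240/np.tan(np.radians(p["vfov"]/2))
    a=c[:2]/c[2];a=a*(1+p["k1"]*(a@a));return a*f+[p["cx"],p["cy"]]
def ray(n,uv,s=None):
    p=P(n);R,t=ext(n,s);f=240/np.tan(np.radians(p["vfov"]/2))
    d=(np.array(uv,float)-[p["cx"],p["cy"]])/f;a=d.copy()
    for _ in range(20):a=d/(1+p["k1"]*(a@a))
    v=R.T@np.array([a[0],a[1],1]);return -R.T@t,v/np.linalg.norm(v)
def atz(n,uv,z,s=None):
    o,v=ray(n,uv,s);return o+v*(z-o[2])/v[2]
def tri(obs):
    A=np.zeros((3,3));b=np.zeros(3)
    for o,v in obs:
        M=np.eye(3)-np.outer(v,v);A+=M;b+=M@o
    return np.linalg.solve(A,b)
def crop(img,u,v,w,h,k,name):
    c=img[v:v+h,u:u+w];c=cv2.resize(c,None,fx=k,fy=k,interpolation=cv2.INTER_CUBIC);cv2.imwrite("pics/"+name,c)
E
python3 - <<'E'
from h import *
crop(cv2.imread("pics/top0.png"),225,195,120,90,6,"ctop.png")
crop(cv2.imread("pics/scene0.png"),310,220,80,60,10,"cscene.png")
crop(cv2.imread("pics/top0.png"),365,155,80,60,10,"cball.png")
E
```

```text
(no output)
```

View pics/ctop.png

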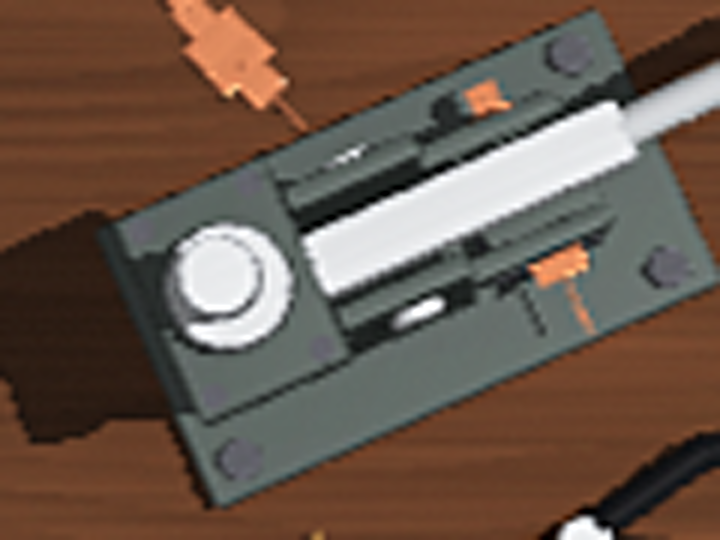

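View pics/cscene.png

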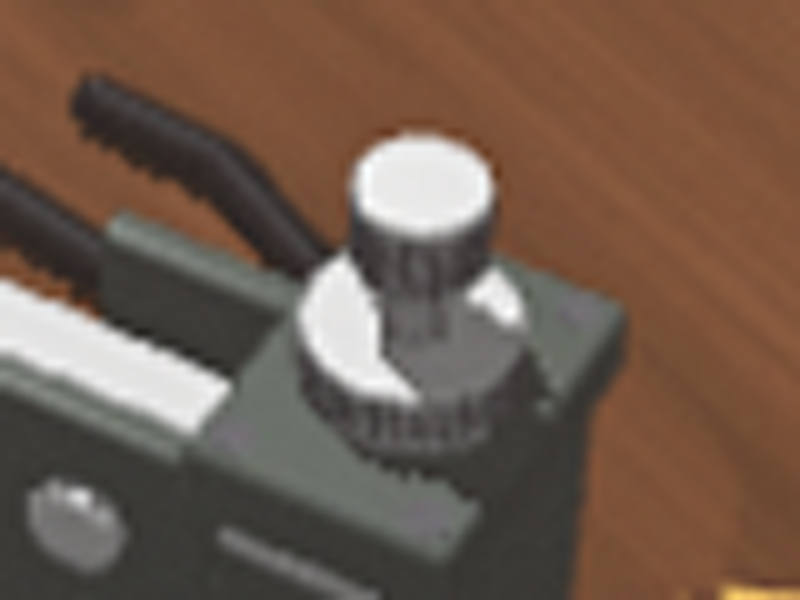

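View pics/cball.png

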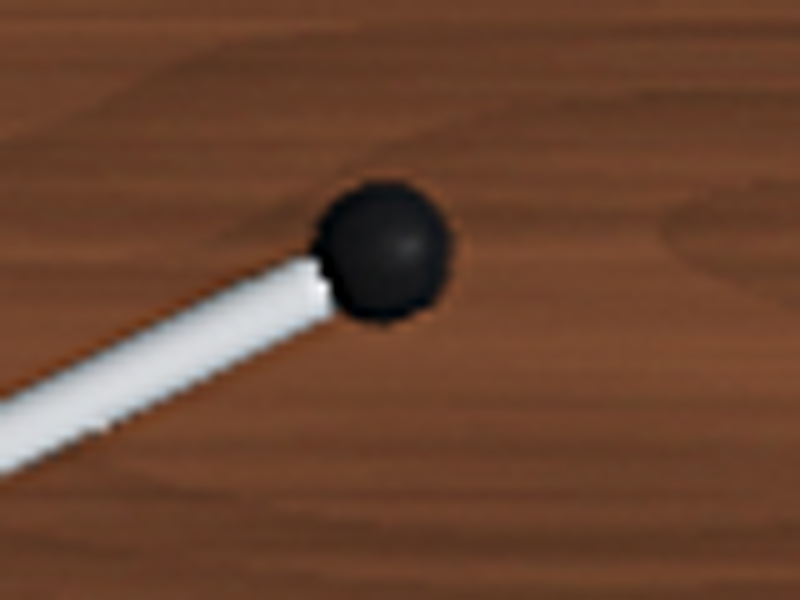

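```bash
python3 - <<'E'
from h import *
a=atz("top",(261.1,240.4),214);b=atz("top",(262.75,242.3),176);c=atz("scene",(351.85,238.05),214)
print(a,b,c,tri([ray("top",(261.1,240.4)),ray("scene",(351.85,238.05))]))
ball=atz("top",(402.75,179.75),170);d=ball-a;print(ball,np.degrees(np.arctan2(d[1],d[0])),np.hypot(*d[:2]))
s=manip.state()
E
```

```text
[522.8046989   95.69887787 214.        ] [522.24838172  95.75742645 176.        ] [523.17060321  96.8290412  214.        ] [522.71732123  95.94234988 213.07771586]
[ 665.25038678 -216.8810696   170.        ] -65.50078942148473 343.50691049483333
```

>>> drive_tool --plan '[1,-3.5,0,0,0,0,0,1,-3.5,0,0,0,0,0,1,0,-2.25,3.25,0,0,0,1,0,-2.25,3.25,0,0,0,1,0,-2.25,3.25,0,0,0,1,0,-2.25,3.25,0,0,0,1,0,-2.25,3.25,0,0,0,1,0,-2.25,3.25,0,0,0,1,0,-2.25,3.25,0,0,0,1,0,-2.25,3.25,0,0,0]' --grip_force 80

```text
t: 0.98
tcp_pos: [338.2, 299.4, 279.0]
tool_rot: [[0.0, 0.228, 0.974], [0.0, 0.974, -0.228], [-1.0, 0.0, 0.0]]
force: [1.2, 1.8, -0.6]
grip_width: 85.3
```

>>> drive_tool --plan '[1,0,-2.25,3.25,0,0,0,1,0,-2.25,3.25,0,0,0,1,0,-2.25,3.25,0,0,0,1,0,-2.25,3.25,0,0,0,1,0,-2.25,3.25,0,0,0,1,0,-1.1,1.6,0,0,0,1,0,0,0,0,0,0,1,0,0,0,0,0,0]'

```text
t: 1.65
tcp_pos: [483.6, 139.2, 278.3]
tool_rot: [[-0.001, 0.23, 0.973], [0.0, 0.973, -0.23], [-1.0, -0.0, -0.001]]
force: [-0.6, 0.7, 0.4]
grip_width: 85.6
```

```bash
python3 - <<'E'
from h import *
s=manip.state()
print({k:np.round(v,4) for k,v in s.items()})
w=cams.camera("wrist");cv2.imwrite("pics/w1.png",w[:,:,::-1])
for z in(214,176):print(proj("wrist",(522.7,96,z),s))
E
```

```text
{'t': np.float64(1.65), 'qpos': array([6.48880e+00, 9.59490e+00, 4.38540e+00, 8.48704e+01, 9.10000e-03,
       1.97948e+01]), 'dq': array([ 2.2163, -1.181 , -0.6349,  0.1821,  0.1844,  0.5482]), 'effort': array([ -1.753 , -47.3464,  35.3217,  -0.2096,  -0.116 ,  -0.1787]), 'tcp_pos': array([483.5669, 139.1895, 278.3357]), 'tool_rot': array([[-1.400e-03,  2.302e-01,  9.732e-01],
       [ 0.000e+00,  9.732e-01, -2.302e-01],
       [-1.000e+00, -3.000e-04, -1.400e-03]]), 'force': array([-0.5833,  0.6813,  0.4248]), 'ft_torque': array([ 0.0334, -0.0047, -0.0567]), 'grip_width': np.float64(85.567)}
[271.70054936 323.84735118]
[278.11106094 297.79970173]
```

View pics/w1.png

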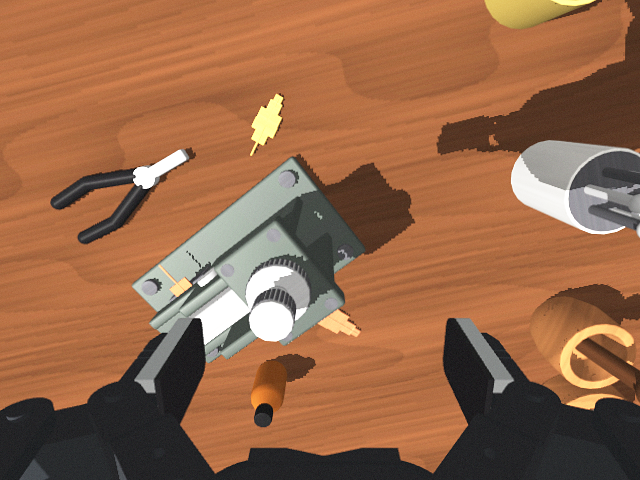

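>>> drive_tool --plan '[1,0,-1.65,2.4,0,0,0,1,0,-1.65,2.4,0,0,0,1,1.5,0,0,0,0,0,1,1.5,0,0,0,0,0,1,0,0,0,0,0,0,1,0,0,0,0,0,0]'

```text
t: 2.2
tcp_pos: [521.4, 98.0, 249.0]
tool_rot: [[-0.001, 0.226, 0.974], [0.0, 0.974, -0.226], [-1.0, -0.0, -0.001]]
force: [0.2, -0.4, 1.4]
grip_width: 85.3
```

```bash
python3 - <<'E'
from h import *
s=manip.state()
print({k:np.round(v,4) for k,v in s.items()})
w=cams.camera("wrist");cv2.imwrite("pics/w2.png",w[:,:,::-1])
for z in(214,176,160):print(proj("wrist",(522.7,96,z),s))
print(s['tool_rot'].T@(np.array([522.7,96,200])-s['tcp_pos']))
E
```

```text
{'t': np.float64(2.2), 'qpos': array([1.57690e+00, 1.24600e+01, 3.83870e+00, 8.14483e+01, 5.40000e-03,
       1.46630e+01]), 'dq': array([ 0.0163, -0.7639,  2.0268,  0.6396, -0.0032, -0.1076]), 'effort': array([-4.53900e-01, -5.07365e+01,  3.34143e+01, -3.77900e-01,
       -1.14000e-02,  3.60000e-03]), 'tcp_pos': array([521.3596,  98.0145, 248.9904]), 'tool_rot': array([[-1.200e-03,  2.264e-01,  9.740e-01],
       [ 1.000e-04,  9.740e-01, -2.264e-01],
       [-1.000e+00, -2.000e-04, -1.200e-03]]), 'force': array([ 0.2347, -0.4198,  1.438 ]), 'ft_torque': array([ 0.024 , -0.0075, -0.0021]), 'grip_width': np.float64(85.2714)}
[321.69159141 271.86983664]
[321.9370535  249.00885279]
[322.02040478 241.24194485]
[48.98863685 -1.64811003  1.82037399]
```

View pics/w2.png

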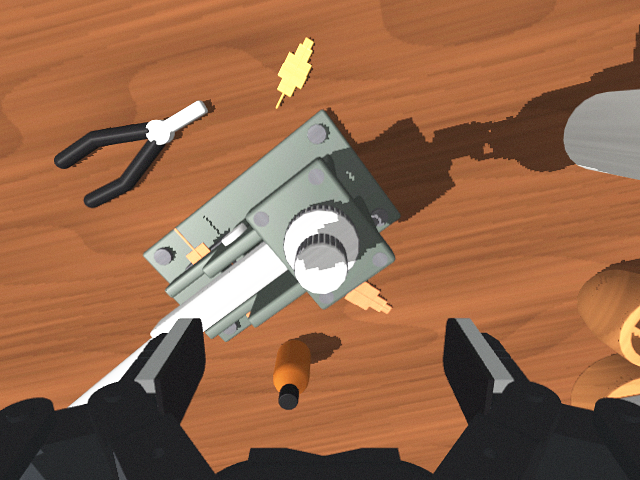

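>>> drive_tool --plan '[1,2,-0.16,0.18,0,0,0,1,2,0,0,0,0,0,1,2,0,0,0,0,0,1,2,0,0,0,0,0,1,0.5,0,0,0,0,0,1,0,0,0,0,0,0]'

```text
t: 2.75
tcp_pos: [523.2, 95.6, 163.9]
tool_rot: [[-0.001, 0.227, 0.974], [-0.0, 0.974, -0.227], [-1.0, -0.0, -0.001]]
force: [-0.5, -0.8, -0.3]
grip_width: 85.7
```

```bash
python3 - <<'E'
from h import *
s=manip.state()
print({k:np.round(v,4) for k,v in s.items() if k in('tcp_pos','force','ft_torque','tool_rot')})
w=cams.camera("wrist");cv2.imwrite("pics/w3.png",w[:,:,::-1])
print(s['tool_rot'].T@(np.array([522.7,96,200])-s['tcp_pos']))
crop(cv2.cvtColor(cams.camera("scene"),4),290,180,120,90,6,"s3.png")
E
```

```text
{'tcp_pos': array([523.1506,  95.6379, 163.896 ]), 'tool_rot': array([[-1.200e-03,  2.269e-01,  9.739e-01],
       [-0.000e+00,  9.739e-01, -2.269e-01],
       [-1.000e+00, -3.000e-04, -1.100e-03]]), 'force': array([-0.4641, -0.7951, -0.267 ]), 'ft_torque': array([-0.006 ,  0.0247,  0.0241])}
[-36.1034091    0.24088206  -0.56166035]
```

View pics/w3.png

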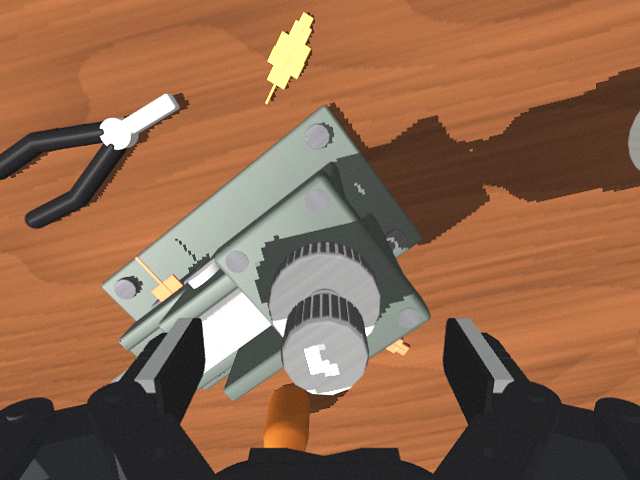

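View pics/s3.png

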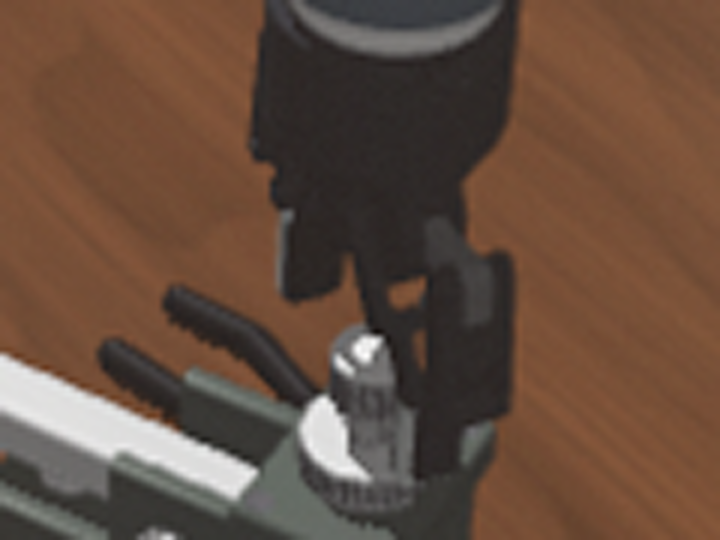

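>>> drive_tool --plan '[0.6,0,0,0,0,0,0,0.6,0,0,0,0,0,0,0.6,0,0,0,0,0,0,0.6,0,0,0,0,0,0,0.6,0,0,0,0,0,0]'

```text
t: 3.27
tcp_pos: [523.8, 95.1, 164.2]
tool_rot: [[0.0, 0.228, 0.974], [0.0, 0.974, -0.228], [-1.0, 0.0, 0.0]]
force: [-0.4, 0.1, 0.3]
grip_width: 51.3
```

```bash
python3 - <<'E'
from h import *
s=manip.state()
print({k:np.round(v,4) for k,v in s.items() if k in('tcp_pos','force','ft_torque','grip_width')})
w=cams.camera("wrist");cv2.imwrite("pics/w4.png",w[:,:,::-1])
crop(cv2.cvtColor(cams.camera("scene"),4),310,200,80,60,10,"s4.png")
E
```

```text
{'tcp_pos': array([523.8162,  95.0882, 164.2437]), 'force': array([-0.4368,  0.1053,  0.3016]), 'ft_torque': array([0.0349, 0.0115, 0.0139]), 'grip_width': np.float64(51.2738)}
```

View pics/w4.png

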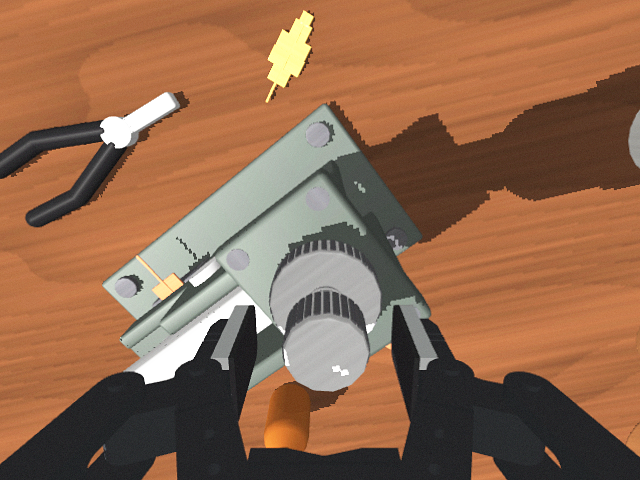

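View pics/s4.png

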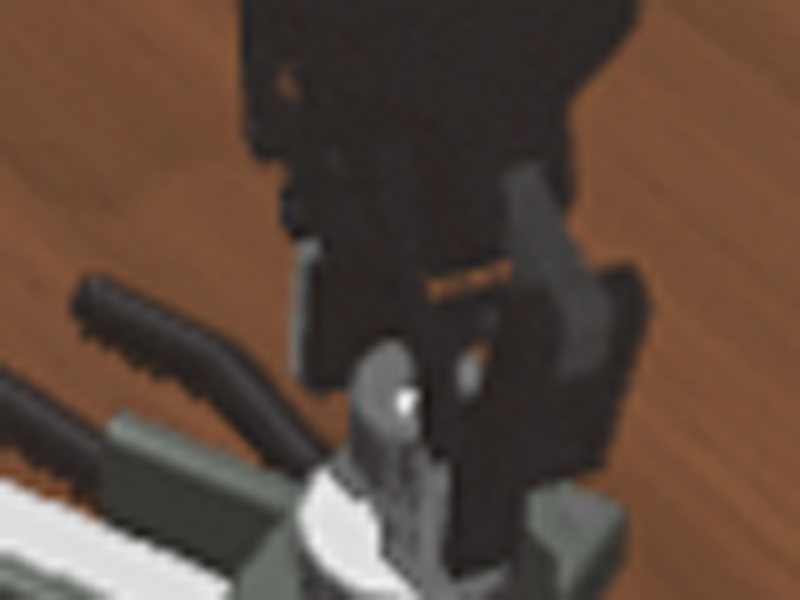

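```bash
python3 - <<'E'
from h import *
s=manip.state()
for w,y in((51.3,25.65),):
  for z in(-11,11):
    for x in(-12,-8,-4,0):
        X=s['tool_rot']@np.array([x,-y,z])+s['tcp_pos'];print(z,x,proj("wrist",X,s).round(1))
crop(cv2.imread("pics/w4.png"),190,270,160,120,5,"c4.png")
E
```

```text
-11 -12 [261.8 285.2]
-11 -8 [263.2 281.3]
-11 -4 [264.5 277.6]
-11 0 [265.8 274.1]
11 -12 [264.2 333.6]
11 -8 [265.4 328.8]
11 -4 [266.7 324.2]
11 0 [267.8 319.8]
```

View pics/c4.png

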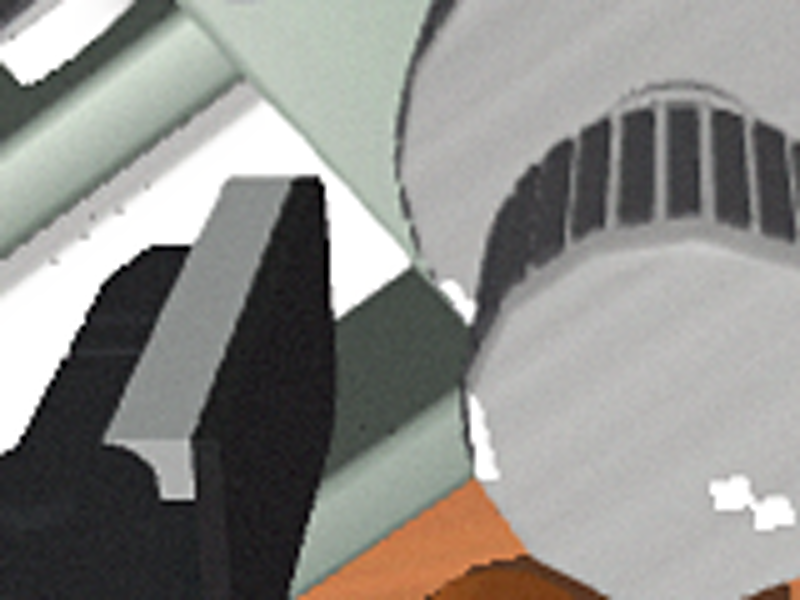

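```bash
python3 - <<'E'
from h import *
s=manip.state()
print(proj("wrist",(522.7,96,214),s),proj("scene",(522.7,96,214)))
for y in(-25.6,25.6,-30,30):
  for z in(-11,11):
    for x in(-28,-13,-5,0):
        X=s['tool_rot']@np.array([x,y,z])+s['tcp_pos'];p=proj("scene",X);print(y,z,x,p.round(1),((p-[310,200])*10).round(), proj("wrist",X,s).round(1))
E
```

```text
[327.8562674  359.88150352] [351.78200442 237.71550799]
-25.6 -11 -28 [350.2 236. ] [402. 360.] [255.8 302.6]
-25.6 -11 -13 [349.9 241.2] [399. 412.] [261.6 286.2]
-25.6 -11 -5 [349.7 244. ] [397. 440.] [264.3 278.5]
-25.6 -11 0 [349.5 245.7] [395. 457.] [265.9 274.1]
-25.6 11 -28 [340.4 238.7] [304. 387.] [258.6 354.9]
-25.6 11 -13 [340.1 243.9] [301. 439.] [264.  334.8]
-25.6 11 -5 [339.9 246.7] [299. 467.] [266.5 325.3]
-25.6 11 0 [339.8 248.4] [298. 484.] [268.  319.8]
25.6 -11 -28 [360.9 252.7] [509. 527.] [395.2 302.5]
25.6 -11 -13 [360.4 257.9] [504. 579.] [389.  286.1]
25.6 -11 -5 [360.2 260.7] [502. 607.] [386.1 278.5]
25.6 -11 0 [360.  262.4] [500. 624.] [384.4 274.1]
25.6 11 -28 [350.8 255.6] [408. 556.] [392.3 354.9]
25.6 11 -13 [350.4 260.8] [404. 608.] [386.5 334.7]
25.6 11 -5 [350.2 263.6] [402. 636.] [383.8 325.3]
25.6 11 0 [350.  265.3] [400. 653.] [382.3 319.8]
-30 -11 -28 [349.3 234.6] [393. 346.] [243.7 302.6]
-30 -11 -13 [349.  239.8] [390. 398.] [250.6 286.2]
-30 -11 -5 [348.8 242.6] [388. 426.] [253.8 278.6]
-30 -11 0 [348.7 244.3] [387. 443.] [255.7 274.1]
-30 11 -28 [339.5 237.3] [295. 373.] [247. 355.]
-30 11 -13 [339.2 242.5] [292. 425.] [253.4 334.8]
-30 11 -5 [339.1 245.3] [291. 453.] [256.4 325.4]
-30 11 0 [339. 247.] [290. 470.] [258.1 319.9]
30 -11 -28 [361.9 254.2] [519. 542.] [407.2 302.6]
30 -11 -13 [361.4 259.4] [514. 594.] [400.  286.1]
30 -11 -5 [361.1 262.2] [511. 622.] [396.6 278.5]
30 -11 0 [360.9 263.9] [509. 639.] [394.6 274.1]
30 11 -28 [351.7 257.1] [417. 571.] [403.8 354.9]
30 11 -13 [351.3 262.4] [413. 624.] [397.1 334.7]
30 11 -5 [351.1 265.1] [411. 651.] [393.9 325.3]
30 11 0 [350.9 266.8] [409. 668.] [392.1 319.8]
```

>>> drive_tool --plan '[1,-2,0,0,0,0,0,1,-4,0,0,0,0,0,1,-4,0,0,0,0,0,0,0,0,0,0,0,0,0,0,0,0,0,0,0,0,0,0,0,0,0,0,0,0,0,0,0,0,0,0,0,0,0,0,0,0,0,0,0,0,0,0,0,0,0,0,0,0,0,0]'

```text
t: 4.2
tcp_pos: [523.5, 95.1, 263.3]
tool_rot: [[-0.001, 0.228, 0.974], [-0.0, 0.974, -0.228], [-1.0, -0.0, -0.001]]
force: [-1.4, 0.8, -0.6]
grip_width: 0.7
```

```bash
python3 - <<'E'
from h import *
s=manip.state()
print({k:np.round(v,4) for k,v in s.items() if k in('tcp_pos','force','ft_torque','grip_width')})
w=cams.camera("wrist");cv2.imwrite("pics/w5.png",w[:,:,::-1])
crop(cv2.cvtColor(cams.camera("scene"),4),310,160,100,75,8,"s5.png")
for z in(-11,11):
  for x in(-30,-20,-10,0):
   X=s['tool_rot']@np.array([x,0,z])+s['tcp_pos'];p=proj("scene",X);print(z,x,((p-[310,160])*8).round(), proj("wrist",X,s).round(1))
E
```

```text
{'tcp_pos': array([523.5175,  95.0814, 263.2937]), 'force': array([-1.4373,  0.7748, -0.6209]), 'ft_torque': array([-0.0193, -0.0114, -0.0286]), 'grip_width': np.float64(0.7112)}
-11 -30 [390. 363.] [325.5 305. ]
-11 -20 [388. 396.] [325.4 293.4]
-11 -10 [385. 428.] [325.3 283.2]
-11 0 [382. 460.] [325.2 274.1]
11 -30 [304. 385.] [325.5 357.8]
11 -20 [302. 418.] [325.3 343.7]
11 -10 [300. 450.] [325.2 331.1]
11 0 [298. 482.] [325.1 319.8]
```

View pics/w5.png

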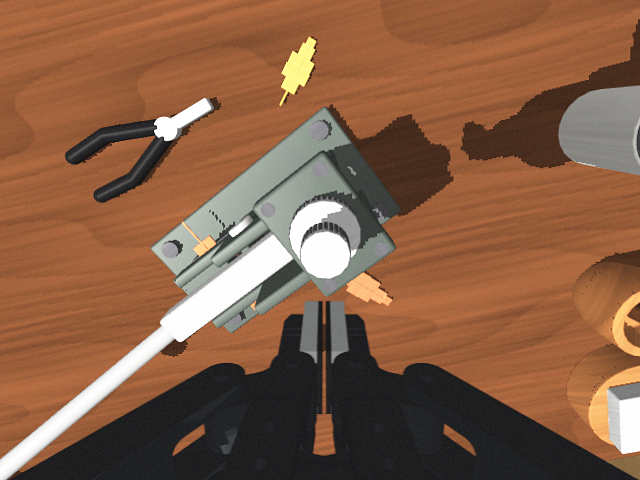

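View pics/s5.png

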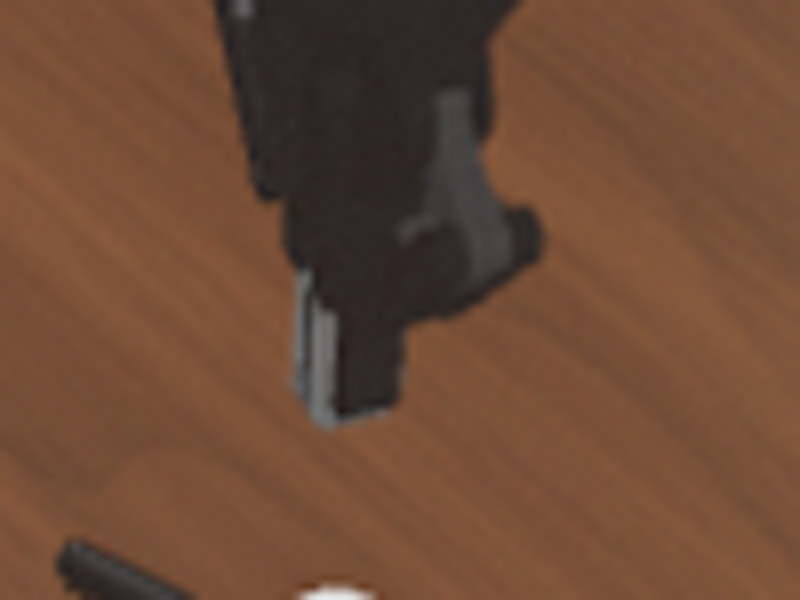

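>>> drive_tool --plan '[1,0,0.07,-0.1,0,0,0,1,0,0,0,0,0,0,1,0,0,0,0,0,0,1,2.5,0,0,0,0,0,1,2.5,0,0,0,0,0,1,2.5,0,0,0,0,0,1,2.5,0,0,0,0,0,1,0,0,0,0,0,0]' --grip_force 25

```text
t: 4.97
tcp_pos: [520.6, 95.9, 159.8]
tool_rot: [[-0.007, 0.228, 0.974], [-0.0, 0.974, -0.228], [-1.0, -0.002, -0.007]]
force: [-0.7, -0.5, -0.0]
grip_width: 85.1
```

>>> drive_tool --plan '[0.7,0,0,0,0,0,0,0.6,0,0,0,0,0,0,0.5,0,0,0,0,0,0,0.45,0,0,0,0,0,0,0.45,0,0,0,0,0,0,0.45,0,0,0,0,0,0]'

```text
t: 5.47
tcp_pos: [523.2, 96.0, 164.7]
tool_rot: [[0.001, 0.228, 0.974], [0.0, 0.974, -0.228], [-1.0, 0.0, 0.001]]
force: [0.7, 0.3, -0.3]
grip_width: 38.5
```

>>> drive_tool --plan '[0.68,0,0,0,0,0,0,0.68,0,0,0,0,0,0,0.68,0,0,0,0,0,0,0.68,0,-0.02,-0.05,0,0,0,0.68,0.6,0,0,0,0,0,0.68,0.6,0,0,0,0,0,0.68,0.4,0,0,0,0,0,0.68,0,0,0,0,0,0,0.68,0,0,0,0,0,0]'

```text
t: 6.22
tcp_pos: [522.1, 95.9, 147.5]
tool_rot: [[-0.001, 0.228, 0.974], [-0.0, 0.974, -0.228], [-1.0, -0.0, -0.001]]
force: [-0.1, -0.8, -0.6]
grip_width: 58.1
```

```bash
python3 - <<'E'
from h import *
s=manip.state()
print({k:np.round(v,4) for k,v in s.items() if k in('tcp_pos','force','ft_torque','grip_width')})
w=cams.camera("wrist");cv2.imwrite("pics/w6.png",w[:,:,::-1])
crop(cv2.cvtColor(cams.camera("scene"),4),300,190,100,75,8,"s6.png")
y=s['grip_width']/2
for y in(-y,y):
 for z in(-11,11):
  for x in(-30,-25,-20):
   X=s['tool_rot']@np.array([x,y,z])+s['tcp_pos'];p=proj("scene",X);print(y,z,x,((p-[300,190])*8).round(), proj("wrist",X,s).round(1))
E
```

```text
{'tcp_pos': array([522.149 ,  95.9227, 147.5269]), 'force': array([-0.0717, -0.7527, -0.5889]), 'ft_torque': array([-0.0632, -0.0298, -0.0188]), 'grip_width': np.float64(58.052)}
-29.02600200981641 -11 -30 [400. 399.] [245.4 305. ]
-29.02600200981641 -11 -25 [399. 413.] [247.8 299.1]
-29.02600200981641 -11 -20 [398. 427.] [250.1 293.5]
-29.02600200981641 11 -30 [322. 421.] [248.7 357.9]
-29.02600200981641 11 -25 [322. 435.] [250.9 350.6]
-29.02600200981641 11 -20 [321. 448.] [253.  343.8]
29.02600200981641 -11 -30 [497. 551.] [405.6 305. ]
29.02600200981641 -11 -25 [495. 565.] [403.1 299. ]
29.02600200981641 -11 -20 [494. 578.] [400.7 293.4]
29.02600200981641 11 -30 [416. 574.] [402.2 357.9]
29.02600200981641 11 -25 [415. 588.] [399.8 350.6]
29.02600200981641 11 -20 [414. 602.] [397.6 343.7]
```

View pics/w6.png

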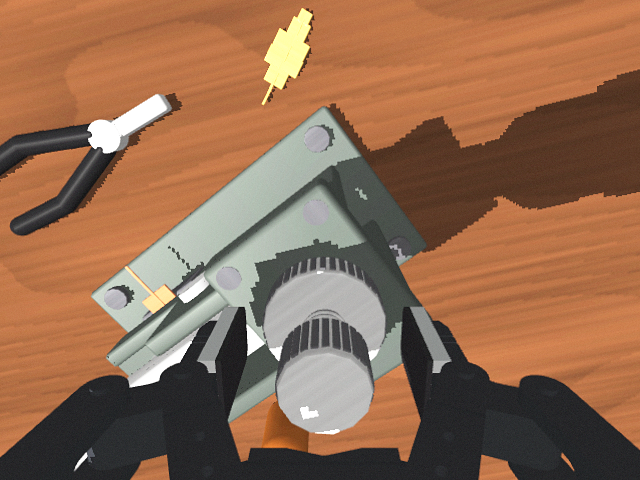

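View pics/s6.png

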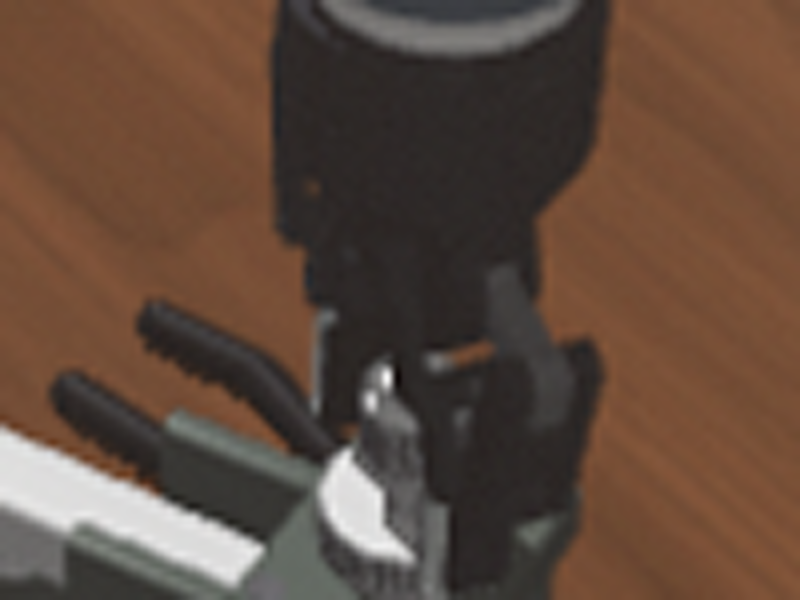

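>>> drive_tool --plan '[0.64,0.3,0,0.04,0,0,0,0.64,0.3,0,0,0,0,0,0.64,0,0,0,0,0,0,0.64,0,0,0,0,0,0]'

```text
t: 6.65
tcp_pos: [522.6, 95.8, 141.8]
tool_rot: [[-0.0, 0.228, 0.974], [-0.0, 0.974, -0.228], [-1.0, -0.0, -0.0]]
force: [0.1, -0.8, -0.5]
grip_width: 54.7
```

>>> drive_tool --plan '[0.64,0.2,0,0,0,0,0,0.64,0,0,0,0,0,0,0.64,0,0,0,0,0,0]'

```text
t: 6.9
tcp_pos: [522.7, 95.8, 139.9]
tool_rot: [[-0.0, 0.228, 0.974], [0.0, 0.974, -0.228], [-1.0, -0.0, -0.0]]
force: [-0.9, 0.4, 0.3]
grip_width: 54.3
```

>>> drive_tool --plan '[0.4,0,0,0,0,0,0,0.3,0,0,0,0,0,0,0.3,0,0,0,0,0,0,0.3,0,0,0,0,0,0]' --grip_force 25

```text
t: 7.23
tcp_pos: [522.8, 95.9, 140.2]
tool_rot: [[0.0, 0.228, 0.974], [0.0, 0.974, -0.228], [-1.0, 0.0, 0.0]]
force: [-1.0, 0.7, 3.6]
grip_width: 44.4
```

```bash
python3 - <<'E'
from h import *
s=manip.state()
print({k:np.round(v,4) for k,v in s.items() if k in('tcp_pos','force','ft_torque','grip_width','tool_rot')})
w=cams.camera("wrist");cv2.imwrite("pics/w7.png",w[:,:,::-1])
crop(cv2.cvtColor(cams.camera("scene"),4),300,190,100,75,8,"s7.png")
E
```

```text
{'tcp_pos': array([522.8329,  95.9474, 140.2462]), 'tool_rot': array([[ 4.000e-04,  2.277e-01,  9.737e-01],
       [ 2.000e-04,  9.737e-01, -2.277e-01],
       [-1.000e+00,  3.000e-04,  3.000e-04]]), 'force': array([-1.0318,  0.7236,  3.5642]), 'ft_torque': array([ 0.2711,  0.2206, -0.0192]), 'grip_width': np.float64(44.3669)}
```

View pics/w7.png

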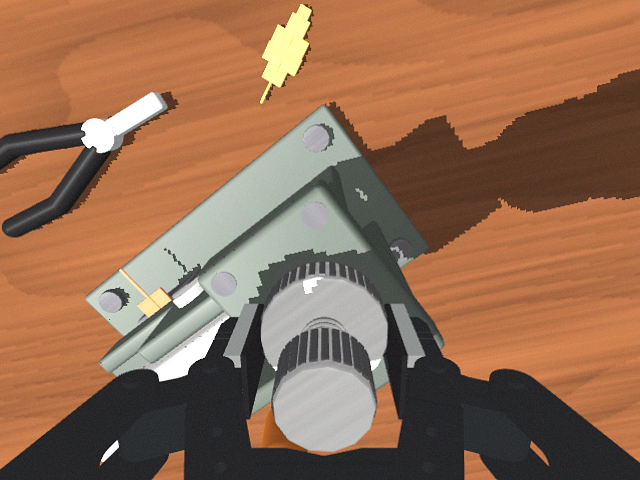

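View pics/s7.png

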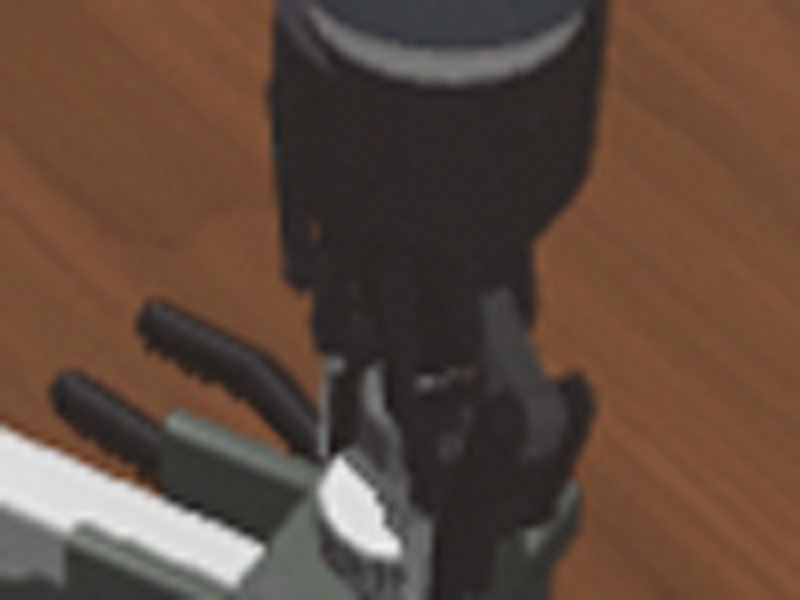

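>>> drive_tool --plan '[0.3,0,0,0,0,0,0,0.3,0,0,0,0,0,0,0.3,0,0,0,0,0,0]' --grip_force 80

```text
t: 7.58
tcp_pos: [522.9, 95.9, 140.6]
tool_rot: [[0.001, 0.228, 0.974], [0.0, 0.974, -0.228], [-1.0, 0.0, 0.001]]
force: [-2.6, 1.1, 8.1]
grip_width: 42.5
```

```bash
cat > st.py <<'E'
from h import *
s=manip.state();R=s['tool_rot']
print('t',s['t'],'tcp',s['tcp_pos'].round(1),'F',s['force'].round(1),'T',s['ft_torque'].round(2),'w',round(float(s['grip_width']),2),'yaw',round(float(np.arctan2(R[1,1],R[0,1])),4),'q6',s['qpos'][5].round(1),'eff6',s['effort'][5].round(2), 'tilt',R[:,0].round(4))
E
python3 st.py
```

```text
t 7.5833 tcp [522.9  95.9 140.6] F [-2.6  1.1  8.1] T [ 0.25  0.58 -0.02] w 42.47 yaw 1.3411 q6 14.5 eff6 -0.02 tilt [ 9.e-04  2.e-04 -1.e+00]
```

>>> drive_tool --plan '[0.3,0,0,0,-0.03,0,0,0.3,0,0,0,-0.03,0,0,0.3,0,0,0,-0.03,0,0,0.3,0,0,0,0,0,0]'

```text
t: 7.92
tcp_pos: [522.9, 96.1, 140.7]
tool_rot: [[0.001, 0.138, 0.99], [0.001, 0.99, -0.138], [-1.0, 0.001, 0.001]]
force: [-2.2, 3.0, 8.3]
grip_width: 42.7
```

```bash
python3 st.py
```

```text
t 7.9167 tcp [522.9  96.1 140.7] F [-2.2  3.   8.3] T [0.42 0.47 0.08] w 42.73 yaw 1.4328 q6 9.3 eff6 -0.43 tilt [ 9.e-04  5.e-04 -1.e+00]
```

>>> drive_tool --plan '[0.3,0,0,0,-0.03,0,0,0.3,0,0,0,-0.03,0,0,0.3,0,0,0,-0.03,0,0]'

```text
t: 8.17
tcp_pos: [522.9, 96.2, 140.7]
tool_rot: [[0.001, 0.048, 0.999], [0.001, 0.999, -0.048], [-1.0, 0.001, 0.001]]
force: [-3.1, 3.8, 8.6]
grip_width: 42.9
```

```bash
python3 st.py; python3 - <<'E'
from h import *
w=cams.camera("wrist");cv2.imwrite("pics/w8.png",w[:,:,::-1])
crop(w[:,:,::-1],220,220,200,150,4,"c8.png")
crop(cv2.imread("pics/w7.png"),220,220,200,150,4,"c7.png")
E
```

```text
t 8.1667 tcp [522.9  96.2 140.7] F [-3.1  3.8  8.6] T [ 0.6   0.49 -0.35] w 42.95 yaw 1.5223 q6 4.1 eff6 0.3 tilt [ 9.e-04  8.e-04 -1.e+00]
```

View pics/c7.png

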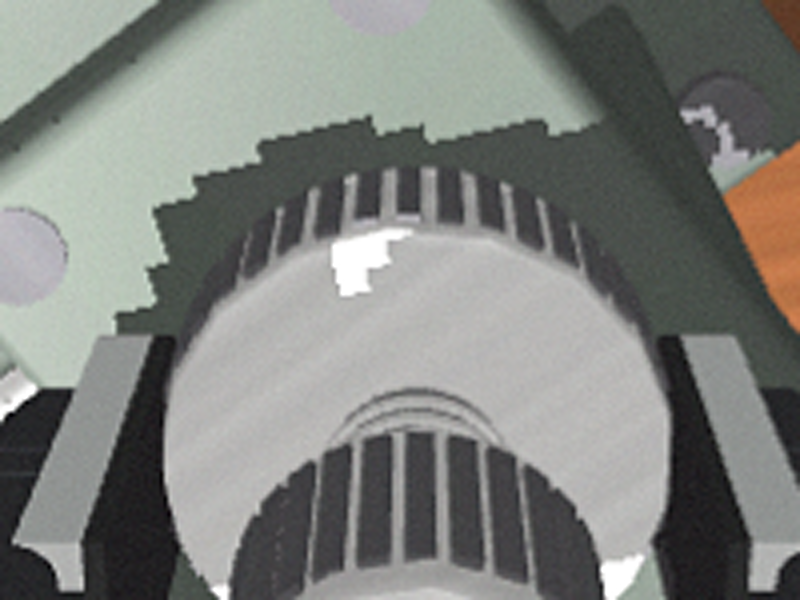

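View pics/c8.png

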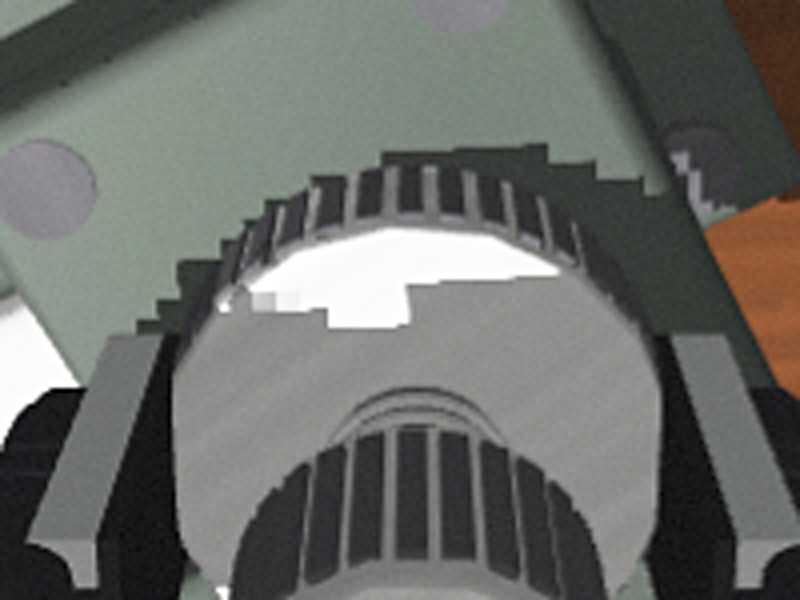

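>>> drive_tool --plan '[0.3,0,0,0,-0.05,0,0,0.3,0,0,0,-0.05,0,0,0.3,0,0,0,-0.05,0,0,0.3,0,0,0,-0.05,0,0]'

```text
t: 8.55
tcp_pos: [522.9, 96.5, 140.6]
tool_rot: [[0.001, -0.152, 0.988], [0.001, 0.988, 0.152], [-1.0, 0.001, 0.001]]
force: [-2.2, 6.4, 8.0]
grip_width: 43.3
```

```bash
python3 st.py; python3 - <<'E'
from h import *
w=cams.camera("wrist")
crop(w[:,:,::-1],220,220,200,150,4,"c9.png")
E
```

```text
t 8.55 tcp [522.9  96.5 140.6] F [-2.2  6.4  8. ] T [ 0.95  0.49 -0.27] w 43.26 yaw 1.7235 q6 -7.4 eff6 0.68 tilt [ 9.0e-04  1.4e-03 -1.0e+00]
```

View pics/c9.png

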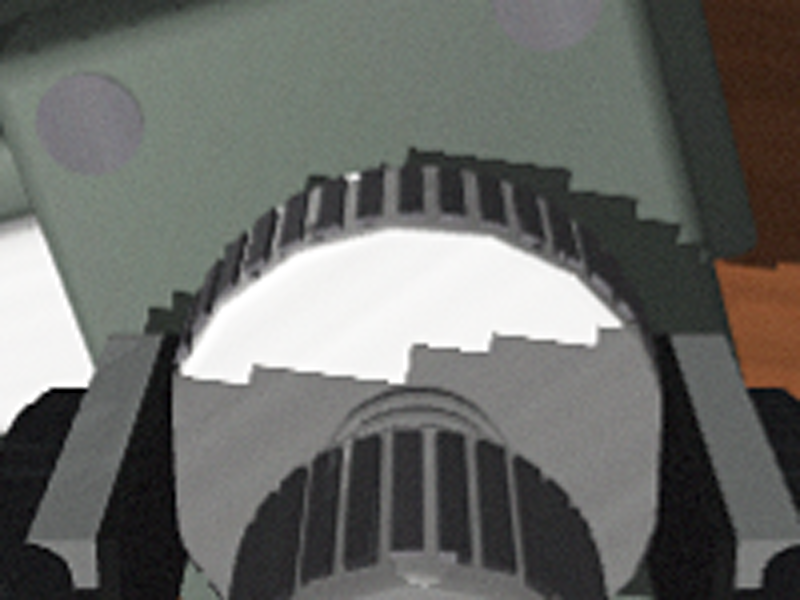

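>>> drive_tool --plan '[0.3,0,0,0,0,0,0,0.75,0,0,0,0,0,0,0.75,0,0,0,0,0,0,0.75,0,0,0,0,0,0,0.75,-1.3,0,0,0,0,0,0.75,-1.4,0,0,0,0,0,0.75,0,0,0,0,0,0,0.75,0,0,0,0,0,0]'

```text
t: 9.27
tcp_pos: [523.2, 95.7, 167.1]
tool_rot: [[0.001, -0.149, 0.989], [-0.0, 0.989, 0.149], [-1.0, -0.0, 0.001]]
force: [-0.5, -0.4, -0.5]
grip_width: 64.1
```

```bash
python3 st.py; python3 - <<'E'
from h import *
s=manip.state()
w=cams.camera("wrist");cv2.imwrite("pics/w10.png",w[:,:,::-1])
print(proj("wrist",(522.8,96.2,214),s),s['tool_rot'].T@(np.array([522.8,96.4,200])-s['tcp_pos']))
E
```

```text
t 9.2667 tcp [523.2  95.7 167.1] F [-0.5 -0.4 -0.5] T [ 0.01 -0.01 -0.01] w 64.09 yaw 1.7208 q6 -7.3 eff6 0.0 tilt [ 1.1e-03 -2.0e-04 -1.0e+00]
[326.84973065 357.71782477] [-32.85973246   0.7314184   -0.22658259]
```

View pics/w10.png

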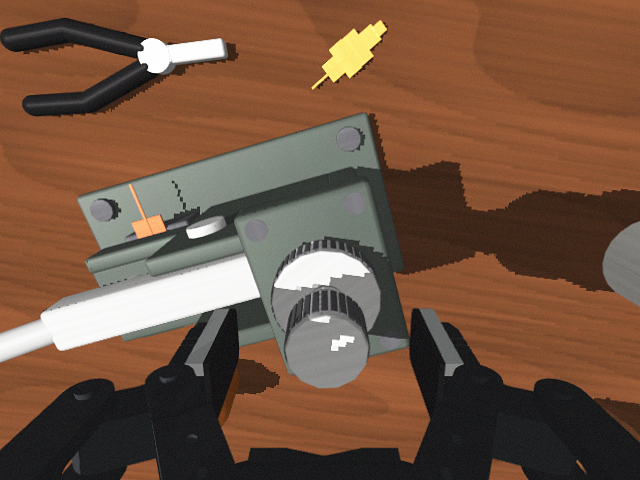

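>>> drive_tool --plan '[0.5,0,0.06,-0.02,0,0,0,0.15,0,0,0,0,0,0,0.15,0,0,0,0,0,0,0.15,0,0,0,0,0,0,0.15,0,0,0,0,0,0,0.15,0,0,0,0,0,0]' --grip_force 50

```text
t: 9.82
tcp_pos: [522.2, 96.5, 166.7]
tool_rot: [[-0.001, -0.15, 0.989], [0.0, 0.989, 0.15], [-1.0, 0.0, -0.001]]
force: [-1.6, 0.2, -1.4]
grip_width: 26.4
```

```bash
python3 st.py; python3 - <<'E'
from h import *
w=cams.camera("wrist");cv2.imwrite("pics/w11.png",w[:,:,::-1])
E
```

```text
t 9.8167 tcp [522.2  96.5 166.7] F [-1.6  0.2 -1.4] T [0.18 0.14 0.02] w 26.43 yaw 1.721 q6 -7.2 eff6 -0.01 tilt [-8.e-04  2.e-04 -1.e+00]
```

View pics/w11.png

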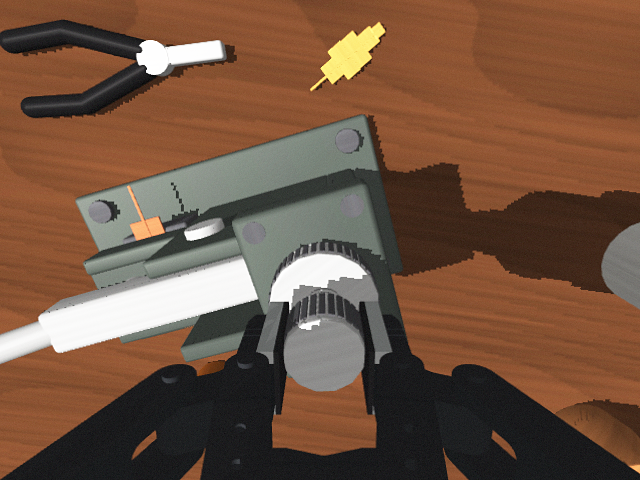

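>>> drive_tool --plan '[0.15,0.0345,0,0,0.06,0,0,0.15,0.0345,0,0,0.06,0,0,0.15,0.0345,0,0,0.06,0,0,0.15,0.0345,0,0,0.06,0,0,0.15,0.0345,0,0,0.06,0,0,0.15,0.0345,0,0,0.06,0,0]'

```text
t: 10.37
tcp_pos: [522.2, 96.1, 164.8]
tool_rot: [[-0.001, 0.211, 0.977], [-0.001, 0.977, -0.211], [-1.0, -0.001, -0.0]]
force: [-1.2, -1.3, -0.1]
grip_width: 26.5
```

```bash
python3 st.py
```

```text
t 10.3667 tcp [522.2  96.1 164.8] F [-1.2 -1.3 -0.1] T [-0.35  0.31  0.23] w 26.46 yaw 1.3582 q6 13.6 eff6 -0.99 tilt [-6.e-04 -7.e-04 -1.e+00]
```

>>> drive_tool --plan '[0.15,0.0286,0,0,0.05,0,0,0.15,0.0286,0,0,0.05,0,0,0.15,0.0286,0,0,0.05,0,0,0.15,0.0286,0,0,0.05,0,0,0.15,0.0286,0,0,0.05,0,0]'

```text
t: 10.78
tcp_pos: [522.1, 95.9, 163.3]
tool_rot: [[-0.001, 0.446, 0.895], [-0.001, 0.895, -0.446], [-1.0, -0.001, -0.0]]
force: [-2.0, -2.1, -0.8]
grip_width: 26.6
```

```bash
python3 st.py; python3 - <<'E'
from h import *
w=cams.camera("wrist");cv2.imwrite("pics/w12.png",w[:,:,::-1])
E
```

```text
t 10.7833 tcp [522.1  95.9 163.3] F [-2.  -2.1 -0.8] T [-0.5   0.33  0.26] w 26.65 yaw 1.1085 q6 27.9 eff6 -0.78 tilt [-8.0e-04 -1.1e-03 -1.0e+00]
```

View pics/w12.png

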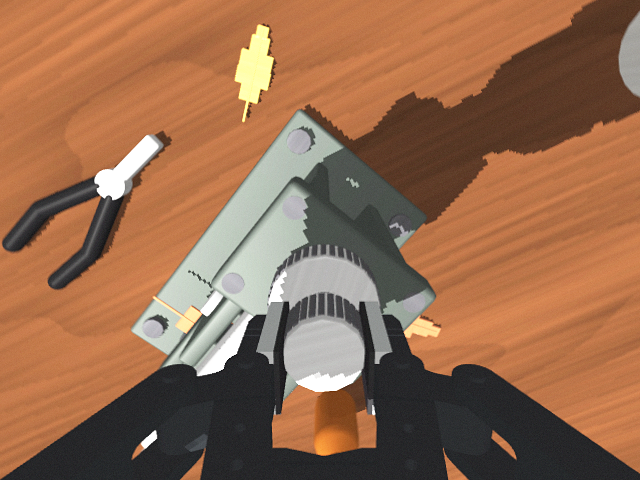

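>>> drive_tool --plan '[0.15,0.0172,0,0,0.03,0,0,0.15,0.0172,0,0,0.03,0,0,0.15,0.0172,0,0,0.03,0,0,0.15,0.0172,0,0,0.03,0,0]'

```text
t: 11.17
tcp_pos: [522.1, 95.8, 162.7]
tool_rot: [[-0.001, 0.548, 0.836], [-0.001, 0.836, -0.548], [-1.0, -0.001, 0.0]]
force: [-3.4, -3.1, -0.3]
grip_width: 26.1
```

```bash
python3 st.py
```

```text
t 11.1667 tcp [522.1  95.8 162.7] F [-3.4 -3.1 -0.3] T [-0.71  0.5   0.21] w 26.12 yaw 0.9906 q6 34.6 eff6 -0.38 tilt [-8.0e-04 -1.3e-03 -1.0e+00]
```

>>> drive_tool --plan '[0.15,0.0115,0,0,0.02,0,0,0.15,0.0115,0,0,0.02,0,0,0.15,0.0115,0,0,0.02,0,0]'

```text
t: 11.42
tcp_pos: [522.1, 95.8, 162.3]
tool_rot: [[-0.001, 0.597, 0.802], [-0.001, 0.802, -0.597], [-1.0, -0.002, 0.0]]
force: [-2.9, -4.4, -0.4]
grip_width: 26.7
```

```bash
python3 st.py
```

```text
t 11.4167 tcp [522.1  95.8 162.3] F [-2.9 -4.4 -0.4] T [-0.93  0.53  0.18] w 26.74 yaw 0.9308 q6 38.1 eff6 -0.19 tilt [-9.0e-04 -1.2e-03 -1.0e+00]
```

>>> drive_tool --plan '[0.15,0.0115,0,0,0.02,0,0,0.15,0.0115,0,0,0.02,0,0]'

```text
t: 11.58
tcp_pos: [522.1, 95.8, 162.1]
tool_rot: [[-0.001, 0.629, 0.777], [-0.001, 0.777, -0.629], [-1.0, -0.002, 0.0]]
force: [-3.4, -5.2, 1.0]
grip_width: 26.4
```

```bash
python3 st.py
```

```text
t 11.5833 tcp [522.1  95.8 162.1] F [-3.4 -5.2  1. ] T [-0.96  0.61  0.14] w 26.44 yaw 0.8907 q6 40.3 eff6 -0.2 tilt [-9.0e-04 -1.3e-03 -1.0e+00]
```

>>> drive_tool --plan '[0.15,0.0115,-0.05,0,0.02,0,0,0.15,0.0115,0,0,0.02,0,0]'

```text
t: 11.75
tcp_pos: [522.0, 95.8, 161.9]
tool_rot: [[-0.0, 0.66, 0.752], [-0.0, 0.752, -0.66], [-1.0, -0.001, 0.0]]
force: [-2.0, -3.6, 0.1]
grip_width: 26.4
```

```bash
python3 st.py
```

```text
t 11.75 tcp [522.   95.8 161.9] F [-2.  -3.6  0.1] T [-0.74  0.46  0.25] w 26.42 yaw 0.8503 q6 42.6 eff6 -0.2 tilt [-2.e-04 -5.e-04 -1.e+00]
```

>>> drive_tool --plan '[0.15,0.0115,0,0,0.02,0,0,0.15,0.0115,0,0,0.02,0,0]'

```text
t: 11.92
tcp_pos: [522.0, 95.7, 161.7]
tool_rot: [[-0.0, 0.69, 0.724], [-0.001, 0.724, -0.69], [-1.0, -0.001, 0.0]]
force: [-1.6, -4.3, -0.4]
grip_width: 26.5
```

```bash
python3 st.py
```

```text
t 11.9167 tcp [522.   95.7 161.7] F [-1.6 -4.3 -0.4] T [-0.98  0.48  0.19] w 26.45 yaw 0.8095 q6 45.0 eff6 -0.21 tilt [-4.e-04 -6.e-04 -1.e+00]
```

>>> drive_tool --plan '[0.15,0.0115,0,0,0.02,0,0,0.15,0.0115,0,0,0.02,0,0]'

```text
t: 12.08
tcp_pos: [522.0, 95.7, 161.4]
tool_rot: [[-0.0, 0.718, 0.696], [-0.001, 0.696, -0.718], [-1.0, -0.001, 0.0]]
force: [-3.7, -4.6, -1.3]
grip_width: 26.5
```

```bash
python3 st.py
```

```text
t 12.0833 tcp [522.   95.7 161.4] F [-3.7 -4.6 -1.3] T [-0.93  0.49  0.18] w 26.52 yaw 0.7694 q6 47.3 eff6 -0.19 tilt [-5.e-04 -7.e-04 -1.e+00]
```

>>> drive_tool --plan '[0.15,0.0115,0,0,0.02,0,0,0.15,0.0115,0,0,0.02,0,0]'

```text
t: 12.25
tcp_pos: [522.0, 95.7, 161.2]
tool_rot: [[-0.0, 0.746, 0.666], [-0.001, 0.666, -0.746], [-1.0, -0.001, 0.0]]
force: [-4.1, -4.0, 0.0]
grip_width: 26.5
```

```bash
python3 st.py
```

```text
t 12.25 tcp [522.   95.7 161.2] F [-4.1 -4.   0. ] T [-0.96  0.58  0.16] w 26.46 yaw 0.7294 q6 49.6 eff6 -0.19 tilt [-5.e-04 -8.e-04 -1.e+00]
```

>>> drive_tool --plan '[0.15,0.0115,0,0,0.02,0,0,0.15,0.0115,0,0,0.02,0,0]'

```text
t: 12.42
tcp_pos: [521.9, 95.7, 161.0]
tool_rot: [[-0.001, 0.772, 0.636], [-0.001, 0.636, -0.772], [-1.0, -0.001, 0.0]]
force: [-3.0, -6.0, -0.3]
grip_width: 26.2
```

```bash
python3 st.py
```

```text
t 12.4167 tcp [521.9  95.7 161. ] F [-3.  -6.  -0.3] T [-0.96  0.59  0.21] w 26.18 yaw 0.6894 q6 51.9 eff6 -0.18 tilt [-6.e-04 -8.e-04 -1.e+00]
```

>>> drive_tool --plan '[0.15,0.0115,0,0,0.02,0,0,0.15,0.0115,0,0,0.02,0,0]'

```text
t: 12.58
tcp_pos: [521.9, 95.6, 160.7]
tool_rot: [[-0.001, 0.796, 0.605], [-0.001, 0.605, -0.796], [-1.0, -0.001, 0.0]]
force: [-2.5, -5.1, -0.2]
grip_width: 26.2
```

```bash
python3 st.py
```

```text
t 12.5833 tcp [521.9  95.6 160.7] F [-2.5 -5.1 -0.2] T [-1.03  0.59  0.21] w 26.24 yaw 0.6493 q6 54.1 eff6 -0.18 tilt [-7.e-04 -9.e-04 -1.e+00]
```

>>> drive_tool --plan '[0.15,0.0115,0,0,0.02,0,0,0.15,0.0115,0,0,0.02,0,0]'

```text
t: 12.75
tcp_pos: [521.9, 95.6, 160.5]
tool_rot: [[-0.001, 0.82, 0.572], [-0.001, 0.572, -0.82], [-1.0, -0.001, 0.0]]
force: [-3.5, -4.8, 0.9]
grip_width: 26.3
```

```bash
python3 st.py
```

```text
t 12.75 tcp [521.9  95.6 160.5] F [-3.5 -4.8  0.9] T [-1.06  0.62  0.28] w 26.26 yaw 0.6093 q6 56.4 eff6 -0.18 tilt [-7.e-04 -9.e-04 -1.e+00]
```

```bash
sed -i "s/s\['effort'\]\[5\].round(2)/s['effort'][5].round(4),'dq6',s['dq'][5].round(2)/" st.py; python3 st.py
```

```text
t 12.75 tcp [521.9  95.6 160.5] F [-3.5 -4.8  0.9] T [-1.06  0.62  0.28] w 26.26 yaw 0.6093 q6 56.4 eff6 -0.1817 dq6 13.65 tilt [-7.e-04 -9.e-04 -1.e+00]
```

>>> drive_tool --plan '[0.15,0.0115,0,0,0.02,0,0,0.15,0.0115,0,0,0.02,0,0]'

```text
t: 12.92
tcp_pos: [521.9, 95.6, 160.3]
tool_rot: [[-0.001, 0.842, 0.539], [-0.001, 0.539, -0.842], [-1.0, -0.001, 0.0]]
force: [-3.8, -5.8, 0.6]
grip_width: 26.5
```

```bash
python3 st.py
```

```text
t 12.9167 tcp [521.9  95.6 160.3] F [-3.8 -5.8  0.6] T [-1.1   0.68  0.25] w 26.54 yaw 0.5693 q6 58.7 eff6 -0.1808 dq6 13.74 tilt [-7.e-04 -9.e-04 -1.e+00]
```

>>> drive_tool --plan '[0.15,0.0115,0,0,0.02,0,0,0.15,0.0115,0,0,0.02,0,0]'

```text
t: 13.08
tcp_pos: [521.8, 95.6, 160.2]
tool_rot: [[-0.001, 0.863, 0.505], [-0.001, 0.505, -0.863], [-1.0, -0.001, 0.001]]
force: [-5.9, -5.1, 2.3]
grip_width: 26.6
```

```bash
python3 st.py
```

```text
t 13.0833 tcp [521.8  95.6 160.2] F [-5.9 -5.1  2.3] T [-1.14  0.79  0.21] w 26.61 yaw 0.5294 q6 61.0 eff6 -0.1063 dq6 13.69 tilt [-6.e-04 -1.e-03 -1.e+00]
```

>>> drive_tool --plan '[0.15,0.0115,0,0,0.02,0,0,0.15,0.0115,0,0,0.02,0,0]'

```text
t: 13.25
tcp_pos: [521.8, 95.5, 160.1]
tool_rot: [[-0.0, 0.883, 0.47], [-0.001, 0.47, -0.883], [-1.0, -0.001, 0.001]]
force: [-5.3, -6.3, 3.1]
grip_width: 26.3
```

```bash
python3 st.py
```

```text
t 13.25 tcp [521.8  95.5 160.1] F [-5.3 -6.3  3.1] T [-1.17  0.86  0.35] w 26.31 yaw 0.4895 q6 63.3 eff6 -0.0627 dq6 13.67 tilt [-5.0e-04 -1.1e-03 -1.0e+00]
```

>>> drive_tool --plan '[0.15,0.0115,0,0,0.02,0,0,0.15,0.0115,0,0,0.02,0,0]'

```text
t: 13.42
tcp_pos: [521.8, 95.5, 160.1]
tool_rot: [[-0.0, 0.901, 0.434], [-0.001, 0.434, -0.901], [-1.0, -0.001, 0.001]]
force: [-6.6, -5.9, 5.2]
grip_width: 26.6
```

```bash
python3 st.py
```

```text
t 13.4167 tcp [521.8  95.5 160.1] F [-6.6 -5.9  5.2] T [-1.22  0.97  0.33] w 26.65 yaw 0.4494 q6 65.6 eff6 -0.068 dq6 13.61 tilt [-2.0e-04 -1.1e-03 -1.0e+00]
```

```bash
python3 - <<'E'
from h import *
w=cams.camera("wrist")[:,:,::-1];cv2.imwrite("pics/w13.png",w)
a=[cv2.resize(cv2.imread(f"pics/{n}.png")[270:340,260:390],None,fx=6,fy=4,interpolation=cv2.INTER_CUBIC) for n in("w12","w13")]
cv2.imwrite("pics/c13.png",np.vstack(a))
crop(cv2.cvtColor(cams.camera("top"),4),365,155,80,60,10,"cball13.png")
s=cams.camera("scene")[:,:,::-1]; cv2.imwrite("pics/s13.png",s)
a=[cv2.resize(i[180:220,200:250],None,fx=8,fy=8,interpolation=cv2.INTER_CUBIC) for i in(cv2.imread("pics/scene0.png"),s)]
cv2.imwrite("pics/sb13.png",np.hstack(a))
E
python3 st.py
```

```text
t 13.5667 tcp [521.8  95.5 160.1] F [-6.1 -5.3  4.8] T [-1.11  0.93  0.19] w 26.04 yaw 0.4501 q6 65.6 eff6 0.3049 dq6 -0.43 tilt [-3.e-04 -1.e-03 -1.e+00]
```

View pics/c13.png

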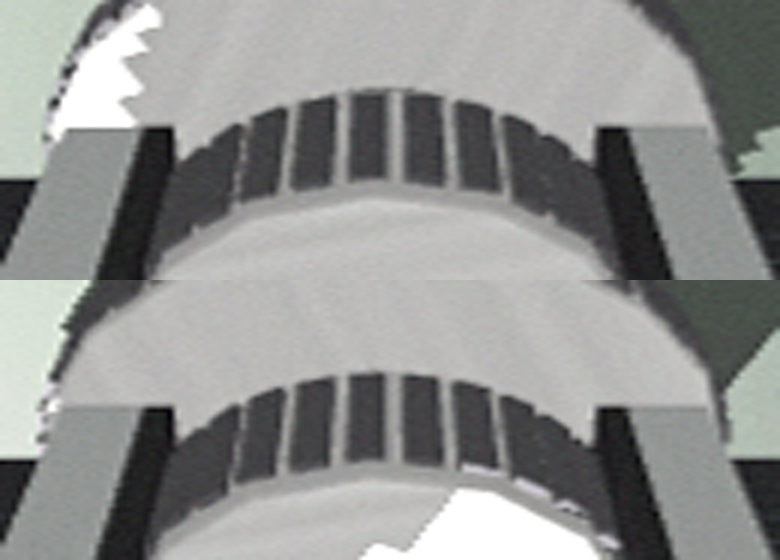

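View pics/sb13.png

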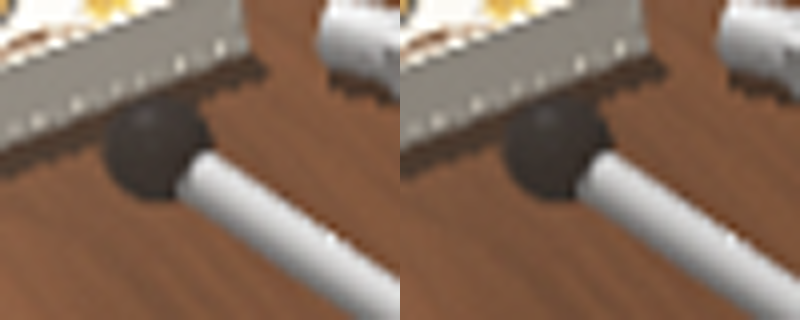

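>>> drive_tool --plan '[0.15,0,0,0,0.006,0,0,0.15,0,0,0,0.006,0,0,0.15,0,0,0,0.006,0,0]'

```text
t: 13.82
tcp_pos: [521.8, 95.5, 160.1]
tool_rot: [[-0.0, 0.908, 0.419], [-0.001, 0.419, -0.908], [-1.0, -0.001, 0.001]]
force: [-6.7, -6.6, 3.8]
grip_width: 26.4
```

```bash
python3 st.py
```

```text
t 13.8167 tcp [521.8  95.5 160.1] F [-6.7 -6.6  3.8] T [-1.12  0.88  0.41] w 26.43 yaw 0.4322 q6 66.6 eff6 0.2602 dq6 4.08 tilt [-2.0e-04 -1.1e-03 -1.0e+00]
```

>>> drive_tool --plan '[0.7,0,0,0,0,0,0,0.7,0,0,0,0,0,0,0.7,0,0,0,0,0,0,0.7,0,0,0,0,0,0,0.7,0,0,0,0,0,0]'

```text
t: 14.23
tcp_pos: [522.4, 96.2, 159.7]
tool_rot: [[0.0, 0.908, 0.42], [0.0, 0.42, -0.908], [-1.0, 0.0, -0.0]]
force: [-0.2, 0.6, -0.0]
grip_width: 59.6
```

```bash
python3 st.py;python3 - <<'E'
from h import *
s=manip.state()
w=cams.camera("wrist")[:,:,::-1];cv2.imwrite("pics/w14.png",w)
for z in(207,176):print(proj("wrist",(522.7,96,z),s))
for p in((522.7,96,0),(522.3,96,0)):print(s['tool_rot'].T@(np.array(p)-s['tcp_pos']))
E
```

```text
t 14.2333 tcp [522.4  96.2 159.7] F [-0.2  0.6 -0. ] T [-0.03 -0.04 -0.05] w 59.63 yaw 0.433 q6 66.6 eff6 0.0029 dq6 0.05 tilt [ 3.e-04  3.e-04 -1.e+00]
[326.45677297 357.80772728]
[325.88006231 314.05723724]
[159.68657827   0.16710416   0.33138033]
[159.68646327  -0.19597192   0.163524  ]
```

View pics/w14.png

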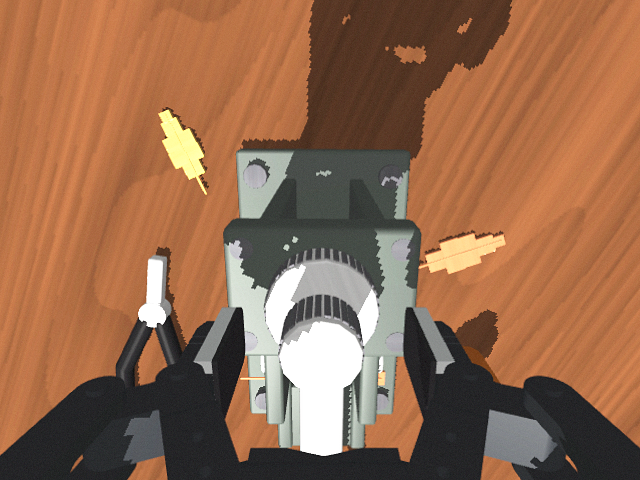

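>>> drive_tool --plan '[0.7,0.7,-0.04,0.02,0,0,0,0.7,0.6,0,0,0,0,0,0.7,0.6,0,0,0,0,0,0.7,0,0,0,0,0,0,0.7,0,0,0,0,0,0]'

```text
t: 14.7
tcp_pos: [521.6, 95.6, 140.1]
tool_rot: [[-0.001, 0.908, 0.42], [-0.0, 0.42, -0.908], [-1.0, -0.001, -0.0]]
force: [-0.1, 0.4, 1.1]
grip_width: 59.6
```

>>> drive_tool --plan '[0.5,0,0,0,0,0,0,0.3,0,0,0,0,0,0,0.3,0,0,0,0,0,0,0.3,0,0,0,0,0,0,0.3,0,0,0,0,0,0,0.3,0,0,0,0,0,0]' --grip_force 80

```text
t: 15.2
tcp_pos: [521.7, 95.5, 141.4]
tool_rot: [[0.0, 0.908, 0.419], [-0.0, 0.419, -0.908], [-1.0, 0.0, 0.0]]
force: [-3.4, -1.4, 5.1]
grip_width: 42.9
```

```bash
python3 st.py;python3 - <<'E'
from h import *
w=cams.camera("wrist")[:,:,::-1];cv2.imwrite("pics/w15.png",w)
E
```

```text
t 15.2 tcp [521.7  95.5 141.4] F [-3.4 -1.4  5.1] T [-0.27  0.79  0.04] w 42.86 yaw 0.4329 q6 66.5 eff6 -0.0052 dq6 -0.07 tilt [ 3.e-04 -4.e-04 -1.e+00]
```

View pics/w15.png

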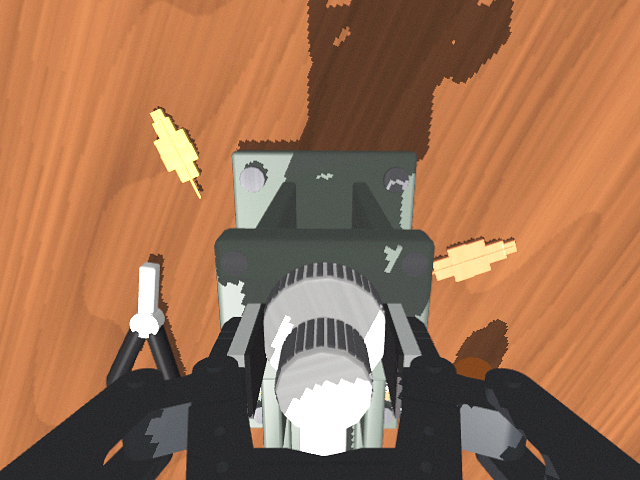

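>>> drive_tool --plan '[0.3,0,0,0,0.04,0,0,0.3,0,0,0,0.04,0,0,0.3,0,0,0,0.04,0,0,0.3,0,0,0,0.04,0,0,0.3,0,0,0,0.03,0,0]'

```text
t: 15.67
tcp_pos: [521.5, 95.5, 141.5]
tool_rot: [[0.0, 0.971, 0.239], [-0.001, 0.239, -0.971], [-1.0, -0.0, 0.001]]
force: [-4.0, -1.0, 6.1]
grip_width: 42.8
```

```bash
python3 st.py
```

```text
t 15.6667 tcp [521.5  95.5 141.5] F [-4.  -1.   6.1] T [-0.34  0.96  0.29] w 42.78 yaw 0.2412 q6 77.5 eff6 -0.1138 dq6 19.57 tilt [ 1.e-04 -5.e-04 -1.e+00]
```

>>> drive_tool --plan '[0.3,0,0,0,0.02,0,0,0.3,0,0,0,0.02,0,0]'

```text
t: 15.83
tcp_pos: [521.5, 95.5, 141.5]
tool_rot: [[0.0, 0.98, 0.201], [-0.001, 0.201, -0.98], [-1.0, -0.0, 0.001]]
force: [-5.2, -1.4, 6.1]
grip_width: 42.9
```

```bash
python3 st.py
```

```text
t 15.8333 tcp [521.5  95.5 141.5] F [-5.2 -1.4  6.1] T [-0.35  1.    0.26] w 42.91 yaw 0.2024 q6 79.7 eff6 -0.0506 dq6 13.51 tilt [ 1.e-04 -6.e-04 -1.e+00]
```

>>> drive_tool --plan '[0.3,0,0,0,0.02,0,0,0.3,0,0,0,0.02,0,0]'

```text
t: 16.0
tcp_pos: [521.4, 95.4, 141.4]
tool_rot: [[-0.0, 0.987, 0.162], [-0.001, 0.162, -0.987], [-1.0, -0.0, 0.001]]
force: [-4.5, -1.3, 5.5]
grip_width: 42.4
```

```bash
python3 st.py
```

```text
t 16.0 tcp [521.4  95.4 141.4] F [-4.5 -1.3  5.5] T [-0.38  1.05  0.28] w 42.4 yaw 0.1623 q6 82.0 eff6 -0.0898 dq6 13.63 tilt [-1.e-04 -6.e-04 -1.e+00]
```

>>> drive_tool --plan '[0.3,0,0,0,0.02,0,0,0.3,0,0,0,0.02,0,0]'

```text
t: 16.17
tcp_pos: [521.4, 95.4, 141.5]
tool_rot: [[-0.0, 0.993, 0.122], [-0.001, 0.122, -0.993], [-1.0, -0.0, 0.001]]
force: [-4.2, -1.4, 5.4]
grip_width: 42.9
```

```bash
python3 st.py
```

```text
t 16.1667 tcp [521.4  95.4 141.5] F [-4.2 -1.4  5.4] T [-0.34  1.03  0.32] w 42.9 yaw 0.1223 q6 84.3 eff6 -0.09 dq6 13.66 tilt [-0.e+00 -6.e-04 -1.e+00]
```

>>> drive_tool --plan '[0.3,0,0,0,0.015,0,0,0.3,0,0,0,0.015,0,0]'

```text
t: 16.33
tcp_pos: [521.4, 95.4, 141.5]
tool_rot: [[-0.0, 0.996, 0.092], [-0.001, 0.092, -0.996], [-1.0, -0.0, 0.001]]
force: [-5.7, -1.3, 6.5]
grip_width: 42.7
```

```bash
python3 st.py
```

```text
t 16.3333 tcp [521.4  95.4 141.5] F [-5.7 -1.3  6.5] T [-0.33  1.12  0.27] w 42.67 yaw 0.0926 q6 86.0 eff6 0.0302 dq6 10.27 tilt [-1.e-04 -6.e-04 -1.e+00]
```

>>> drive_tool --plan '[0.3,0,0,0,0.015,0,0,0.3,0,0,0,0.015,0,0]'

```text
t: 16.5
tcp_pos: [521.4, 95.4, 141.4]
tool_rot: [[-0.0, 0.998, 0.062], [-0.001, 0.062, -0.998], [-1.0, -0.0, 0.001]]
force: [-3.7, -2.2, 6.8]
grip_width: 42.9
```

```bash
python3 st.py
```

```text
t 16.5 tcp [521.4  95.4 141.4] F [-3.7 -2.2  6.8] T [-0.31  1.1   0.32] w 42.9 yaw 0.0625 q6 87.7 eff6 0.0128 dq6 10.27 tilt [-2.e-04 -6.e-04 -1.e+00]
```

>>> drive_tool --plan '[0.3,0,0,0,0.015,0,0,0.3,0,0,0,0.015,0,0]'

```text
t: 16.67
tcp_pos: [521.3, 95.5, 141.4]
tool_rot: [[-0.0, 0.999, 0.033], [-0.001, 0.033, -0.999], [-1.0, -0.0, 0.001]]
force: [-4.8, -1.5, 6.5]
grip_width: 42.7
```

```bash
python3 st.py; python3 - <<'E'
from h import *
w=cams.camera("wrist")[:,:,::-1];cv2.imwrite("pics/w16.png",w)
a=[cv2.resize(cv2.imread(f"pics/{n}.png")[250:330,240:410],None,fx=4.5,fy=3.5,interpolation=cv2.INTER_CUBIC) for n in("w15","w16")]
cv2.imwrite("pics/c16.png",np.vstack(a))
E
```

```text
t 16.6667 tcp [521.3  95.5 141.4] F [-4.8 -1.5  6.5] T [-0.32  1.13  0.47] w 42.71 yaw 0.0328 q6 89.4 eff6 0.1677 dq6 10.09 tilt [-2.e-04 -6.e-04 -1.e+00]
```

View pics/c16.png

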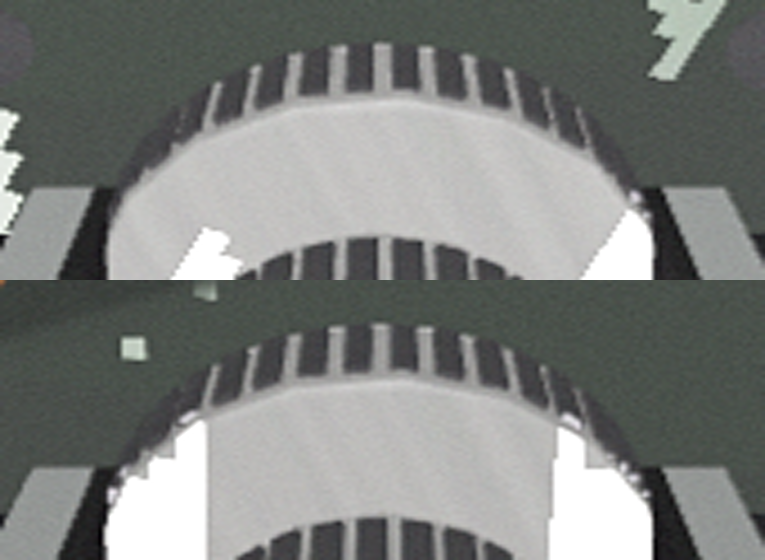

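>>> drive_tool --plan '[0.3,0,0,0,0.015,0,0,0.3,0,0,0,0.015,0,0,0.3,0,0,0,0.01,0,0]'

```text
t: 16.97
tcp_pos: [521.3, 95.5, 141.4]
tool_rot: [[-0.0, 1.0, -0.007], [-0.001, -0.007, -1.0], [-1.0, -0.0, 0.001]]
force: [-5.0, -1.4, 6.4]
grip_width: 43.0
```

```bash
python3 st.py
```

```text
t 16.9667 tcp [521.3  95.5 141.4] F [-5.  -1.4  6.4] T [-0.28  1.04  0.94] w 43.01 yaw -0.0067 q6 91.7 eff6 0.787 dq6 6.2 tilt [-3.e-04 -5.e-04 -1.e+00]
```

>>> drive_tool --plan '[0.3,0,0,0,0.01,0,0,0.3,0,0,0,0.01,0,0,0.3,0,0,0,0.01,0,0]'

```text
t: 17.22
tcp_pos: [521.3, 95.5, 141.5]
tool_rot: [[-0.0, 0.999, -0.036], [-0.001, -0.036, -0.999], [-1.0, -0.0, 0.001]]
force: [-5.0, -0.7, 6.5]
grip_width: 42.8
```

```bash
python3 st.py
```

```text
t 17.2167 tcp [521.3  95.5 141.5] F [-5.  -0.7  6.5] T [-0.3   1.09  0.94] w 42.75 yaw -0.0364 q6 93.4 eff6 0.7795 dq6 6.72 tilt [-2.e-04 -5.e-04 -1.e+00]
```

```bash
python3 st.py; python3 - <<'E'
from h import *
w=cams.camera("wrist")[:,:,::-1];cv2.imwrite("pics/w17.png",w)
a=[cv2.resize(cv2.imread(f"pics/{n}.png")[250:330,240:410],None,fx=4.5,fy=3.5,interpolation=cv2.INTER_CUBIC) for n in("w16","w17")]
cv2.imwrite("pics/c17.png",np.vstack(a))
E
python3 st.py
```

```text
t 17.2167 tcp [521.3  95.5 141.5] F [-5.  -0.7  6.5] T [-0.3   1.09  0.94] w 42.75 yaw -0.0364 q6 93.4 eff6 0.7795 dq6 6.72 tilt [-2.e-04 -5.e-04 -1.e+00]
t 17.2667 tcp [521.3  95.5 141.5] F [-4.7 -2.1  6.4] T [-0.25  1.1   0.78] w 42.99 yaw -0.037 q6 93.4 eff6 0.7562 dq6 -1.07 tilt [-2.e-04 -6.e-04 -1.e+00]
```

View pics/c17.png

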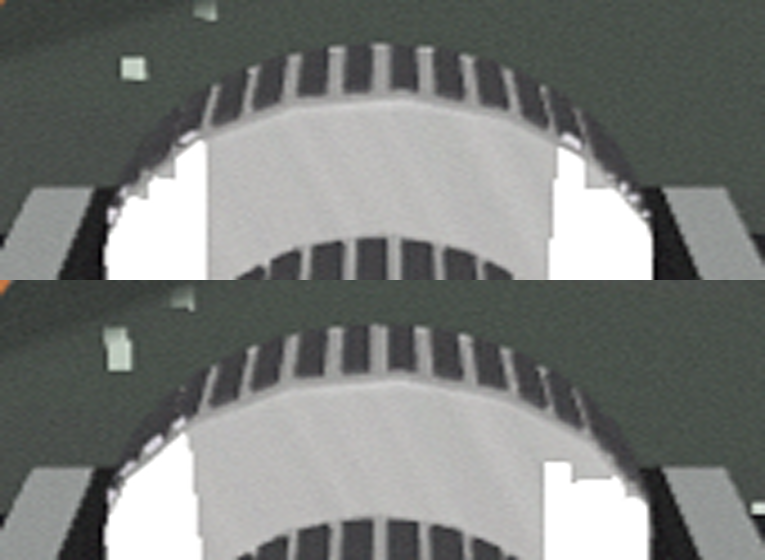

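>>> drive_tool --plan '[0.3,0,0,0,0,0,0,0.3,0,0,0,0,0,0,0.3,0,0,0,0,0,0]' --grip_force 115

```text
t: 17.52
tcp_pos: [521.4, 95.5, 141.7]
tool_rot: [[0.0, 0.999, -0.036], [-0.001, -0.036, -0.999], [-1.0, 0.0, 0.001]]
force: [-5.8, -2.5, 8.1]
grip_width: 41.8
```

```bash
python3 st.py
```

```text
t 17.5167 tcp [521.4  95.5 141.7] F [-5.8 -2.5  8.1] T [-0.38  1.24  0.59] w 41.76 yaw -0.0362 q6 93.4 eff6 0.597 dq6 -0.04 tilt [ 1.e-04 -6.e-04 -1.e+00]
```

>>> drive_tool --plan '[0.3,0,0,0,0.01,0,0,0.3,0,0,0,0.01,0,0,0.3,0,0,0,0.01,0,0]'

```text
t: 17.77
tcp_pos: [521.3, 95.5, 141.7]
tool_rot: [[0.0, 0.998, -0.066], [-0.001, -0.066, -0.998], [-1.0, 0.0, 0.001]]
force: [-5.7, -1.8, 7.8]
grip_width: 41.9
```

```bash
python3 st.py
```

```text
t 17.7667 tcp [521.3  95.5 141.7] F [-5.7 -1.8  7.8] T [-0.3   1.32  0.85] w 41.86 yaw -0.066 q6 95.1 eff6 0.6579 dq6 7.13 tilt [ 0.e+00 -6.e-04 -1.e+00]
```

>>> drive_tool --plan '[0.3,0,0,0,0.01,0,0,0.3,0,0,0,0.01,0,0,0.3,0,0,0,0.01,0,0]'

```text
t: 18.02
tcp_pos: [521.3, 95.6, 141.7]
tool_rot: [[0.0, 0.995, -0.095], [-0.0, -0.095, -0.995], [-1.0, 0.0, 0.0]]
force: [-5.4, -2.1, 9.0]
grip_width: 41.5
```

```bash
python3 st.py; python3 - <<'E'
from h import *
w=cams.camera("wrist")[:,:,::-1];cv2.imwrite("pics/w18.png",w)
a=[cv2.resize(cv2.imread(f"pics/{n}.png")[250:330,240:410],None,fx=4.5,fy=3.5,interpolation=cv2.INTER_CUBIC) for n in("w17","w18")]
cv2.imwrite("pics/c18.png",np.vstack(a))
E
python3 st.py
```

```text
t 18.0167 tcp [521.3  95.6 141.7] F [-5.4 -2.1  9. ] T [-0.31  1.28  1.57] w 41.48 yaw -0.0954 q6 96.8 eff6 1.352 dq6 6.57 tilt [ 0.e+00 -5.e-04 -1.e+00]
t 18.0667 tcp [521.4  95.6 141.7] F [-5.7 -0.6  9. ] T [-0.22  1.15  0.65] w 41.87 yaw -0.0964 q6 96.9 eff6 0.5984 dq6 -0.64 tilt [ 1.e-04 -7.e-04 -1.e+00]
```

View pics/c18.png

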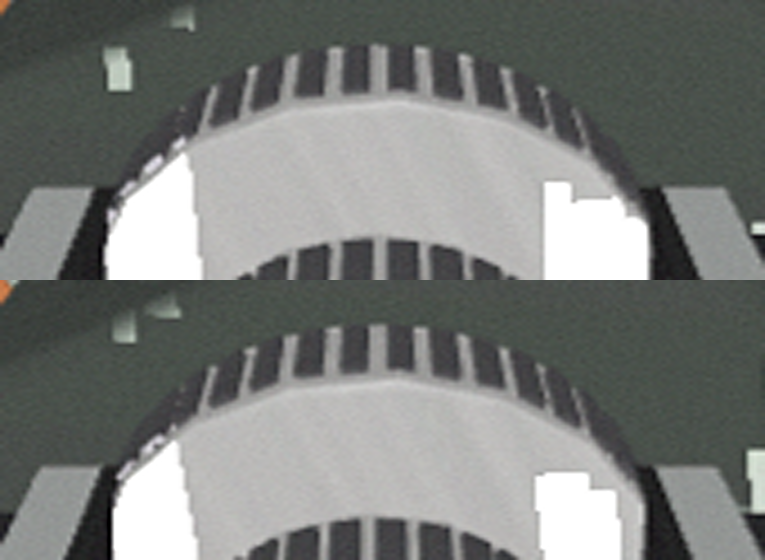

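>>> drive_tool --plan '[0.3,0,0,0,0,0,0,0.3,0,0,0,0,0,0]'

```text
t: 18.23
tcp_pos: [521.4, 95.5, 141.7]
tool_rot: [[0.0, 0.995, -0.096], [-0.001, -0.096, -0.995], [-1.0, 0.0, 0.001]]
force: [-6.2, -0.8, 7.8]
grip_width: 41.7
```

```bash
python3 st.py
```

```text
t 18.2333 tcp [521.4  95.5 141.7] F [-6.2 -0.8  7.8] T [-0.33  1.26  0.64] w 41.69 yaw -0.096 q6 96.8 eff6 0.6757 dq6 -0.05 tilt [ 1.e-04 -6.e-04 -1.e+00]
```

>>> drive_tool --plan '[0.7,0,0,0,0,0,0,0.7,0,0,0,0,0,0,0.7,0,0,0,0,0,0,0.7,0,0,0,0,0,0]'

```text
t: 18.57
tcp_pos: [522.1, 95.7, 140.8]
tool_rot: [[0.0, 0.995, -0.097], [0.0, -0.097, -0.995], [-1.0, 0.0, -0.0]]
force: [0.5, 0.3, -0.5]
grip_width: 59.8
```

```bash
python3 st.py; python3 - <<'E'
from h import *
w=cams.camera("wrist")[:,:,::-1];cv2.imwrite("pics/w19.png",w)
a=[cv2.resize(cv2.imread(f"pics/{n}.png")[250:330,240:410],None,fx=4.5,fy=3.5,interpolation=cv2.INTER_CUBIC) for n in("w18","w19")]
cv2.imwrite("pics/c19.png",np.vstack(a))
E
python3 st.py
```

```text
t 18.5667 tcp [522.1  95.7 140.8] F [ 0.5  0.3 -0.5] T [ 0.01 -0.   -0.05] w 59.8 yaw -0.0971 q6 96.9 eff6 0.0015 dq6 0.02 tilt [ 4.e-04  0.e+00 -1.e+00]
t 18.6167 tcp [522.1  95.6 140.7] F [ 0.1 -0.3 -1.1] T [-0.02  0.01  0.04] w 59.66 yaw -0.0971 q6 96.9 eff6 0.0017 dq6 0.01 tilt [ 3.e-04  0.e+00 -1.e+00]
```

View pics/c19.png

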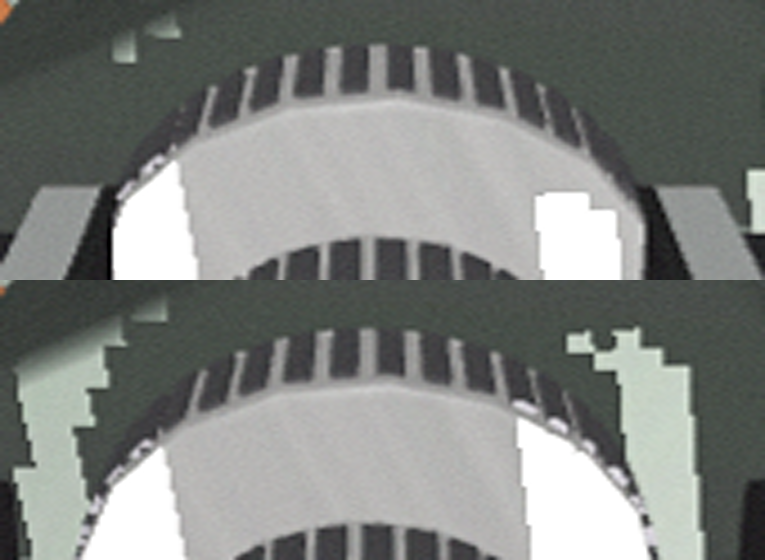

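```bash
cat > knurl.py <<'E'
from h import *
from scipy.optimize import minimize_scalar
def rot(yaw):
    x=np.array([0,-.0005,-1.]);y=np.array([np.cos(yaw),np.sin(yaw),0]);y-=x*(x@y);y/=np.linalg.norm(y);z=np.cross(x,y);return np.c_[x,y,z]
ims={"w7":((522.83,95.95,140.25),1.3411),"w15":((521.7,95.5,141.4),.4329),"w16":((521.3,95.5,141.4),.0328),"w17":((521.3,95.5,141.5),-.0367),"w18":((521.3,95.6,141.7),-.0959),"w19":((522.1,95.65,140.75),-.0971)}
def prof(n,c,r,z0,z1,half=.75):
    tcp,yaw=ims[n];s=dict(tcp_pos=np.array(tcp),tool_rot=rot(yaw));g=cv2.imread(f"pics/{n}.png",0).astype(np.float32)
    cam=yaw+np.pi/2  # placeholder
    Rm,t=ext("wrist",s);C=-Rm.T@t;mid=np.arctan2(C[1]-c[1],C[0]-c[0])
    th=np.arange(mid-half,mid+half,.002);acc=[]
    for z in np.linspace(z0,z1,5):
        uv=np.array([proj("wrist",(c[0]+r*np.cos(a),c[1]+r*np.sin(a),z),s) for a in th],np.float32)
        acc.append(cv2.remap(g,uv[None,:,0],uv[None,:,1],cv2.INTER_LINEAR)[0])
    p=np.mean(acc,0);return th,p
if __name__=="__main__":
    for nm,r,z0,z1 in(("ring",23,163,173),):
        for n in ims:
            th,p=prof(n,(522.3,95.8),r,z0,z1,.6)
            p=p-np.convolve(p,np.ones(81)/81,'same');p=p[60:-60];th=th[60:-60];p=np.clip(p,-40,40)
            # best pitch and phase
            best=max(((abs(np.sum(p*np.exp(1j*N*th))),N) for N in range(30,60)))
            res=[(N,round(abs(np.sum(p*np.exp(1j*N*th)))),round(float(np.angle(np.sum(p*np.exp(-1j*N*th)))/N),4)) for N in(36,40,best[1])]
            print(nm,n,best,res)
E
python3 knurl.py
```

```text
Traceback (most recent call last):
  File "knurl.py", line 18, in <module>
    th,p=prof(n,(522.3,95.8),r,z0,z1,.6)
         ~~~~^^^^^^^^^^^^^^^^^^^^^^^^^^^
  File "knurl.py", line 12, in prof
    uv=np.array([proj("wrist",(c[0]+r*np.cos(a),c[1]+r*np.sin(a),z),s) for a in th],np.float32)
                 ~~~~^^^^^^^^^^^^^^^^^^^^^^^^^^^^^^^^^^^^^^^^^^^^^^^^^
  File "h.py", line 10, in proj
    p=P(n);R,t=ext(n,s);c=R@np.asarray(X,float)+t;f=240/np.tan(np.radians(p["vfov"]/2))
               ~~~^^^^^
  File "h.py", line 5, in ext
    p=P(n)
  File "h.py", line 3, in P
    def P(n): return cams.camera_params(n)
                     ~~~~~~~~~~~~~~~~~~^^^
ValueError: time passes only in moves, steps and waits
```

```bash
sed -i 's/^def P(n).*/import functools\n@functools.lru_cache(None)\ndef P(n): return cams.camera_params(n)/' h.py; python3 knurl.py
```

```text
ring w7 (np.float64(8806.537640841952), 40) [(36, 5296, -0.0676), (40, 8807, -0.0377), (40, 8807, -0.0377)]
ring w15 (np.float64(9452.46905471878), 40) [(36, 5579, 0.0562), (40, 9452, 0.0048), (40, 9452, 0.0048)]
ring w16 (np.float64(8952.942210547246), 40) [(36, 4951, -0.087), (40, 8953, 0.0682), (40, 8953, 0.0682)]
ring w17 (np.float64(8811.826313311973), 40) [(36, 4564, -0.0245), (40, 8812, -0.0264), (40, 8812, -0.0264)]
ring w18 (np.float64(8857.466997142767), 40) [(36, 4491, 0.0309), (40, 8857, 0.0285), (40, 8857, 0.0285)]
ring w19 (np.float64(8664.292298595705), 40) [(36, 4241, 0.0319), (40, 8664, 0.0306), (40, 8664, 0.0306)]
```

>>> drive_tool --plan '[0.8,-2,0,0,0,0,0,0.8,-4,0,0,0,0,0,0.8,-4,0,0,0,0,0,0.8,-2,0,0,0,0,0,0.8,0,0,0,0,0,0,0.8,0,0,0,0,0,0]'

```text
t: 19.12
tcp_pos: [522.5, 95.7, 261.8]
tool_rot: [[0.003, 0.995, -0.097], [0.0, -0.097, -0.995], [-1.0, 0.003, -0.0]]
force: [-0.9, 0.1, -0.5]
grip_width: 68.6
```

```bash
python3 st.py; python3 - <<'E'
from h import *
w=cams.camera("wrist")[:,:,::-1];cv2.imwrite("pics/w20.png",w)
t=cams.camera("top")[:,:,::-1];cv2.imwrite("pics/top20.png",t)
s=cams.camera("scene")[:,:,::-1]; cv2.imwrite("pics/s20.png",s)
S0=cv2.imread("pics/scene0.png")
rs=lambda i,f:cv2.resize(i,None,fx=f,fy=f,interpolation=cv2.INTER_CUBIC)
cv2.imwrite("pics/sb20.png",np.vstack([np.hstack([rs(i[180:220,200:250],8) for i in(S0,s)]),np.hstack([rs(i[225:275,325:375],8)[:280] for i in(S0,s)])]))
# shifts of ball & other patches
for nm,(a,b,u,v) in dict(ball=(190,212,208,232),press=(270,310,285,330)).items():
    print(nm,cv2.phaseCorrelate(np.float32(cv2.cvtColor(S0,6)[a:b,u:v]),np.float32(cv2.cvtColor(s,6)[a:b,u:v])))
T0=cv2.imread("pics/top0.png")
print('topball',cv2.phaseCorrelate(np.float32(cv2.cvtColor(T0,6)[165:195,388:418]),np.float32(cv2.cvtColor(t,6)[165:195,388:418])))
import knurl
knurl.ims["w14"]=((522.4,96.2,159.7),.433)
knurl.ims["w13"]=((521.8,95.5,160.1),.4495)
for n in("w13","w14","w15","w16","w19"):
    th,p=knurl.prof(n,(522.3,95.8),14,187,202,.7)
    p=p-np.convolve(p,np.ones(121)/121,'same');p=np.clip(p[60:-60],-40,40);th=th[60:-60]
    N=max((abs(np.sum(p*np.exp(1j*N*th))),N) for N in range(20,50))[1]
    print(n,N,[round(float(-np.angle(np.sum(p*np.exp(-1j*M*th)))/M),4) for M in(28,30,32,N)])
E
```

```text
t 19.1167 tcp [522.5  95.7 261.8] F [-0.9  0.1 -0.5] T [ 0.   -0.01  0.02] w 68.61 yaw -0.097 q6 96.9 eff6 0.0001 dq6 -0.0 tilt [ 2.6e-03  1.0e-04 -1.0e+00]
ball ((-0.007584406150121126, 0.04262282806326745), 0.9932594220671389)
press ((0.5125461108864897, -0.018558547441063666), 1.0106943500041963)
topball ((0.027497686254651654, 0.03518435721139568), 0.9892603392071194)
w13 28 [0.0355, -0.0389, 0.0902, 0.0355]
w14 28 [0.031, -0.0457, 0.0806, 0.031]
w15 28 [0.0311, -0.0448, 0.0822, 0.0311]
w16 28 [0.0589, -0.0444, 0.0589, 0.0589]
w19 28 [0.0682, -0.0468, 0.0471, 0.0682]
```

View pics/sb20.png

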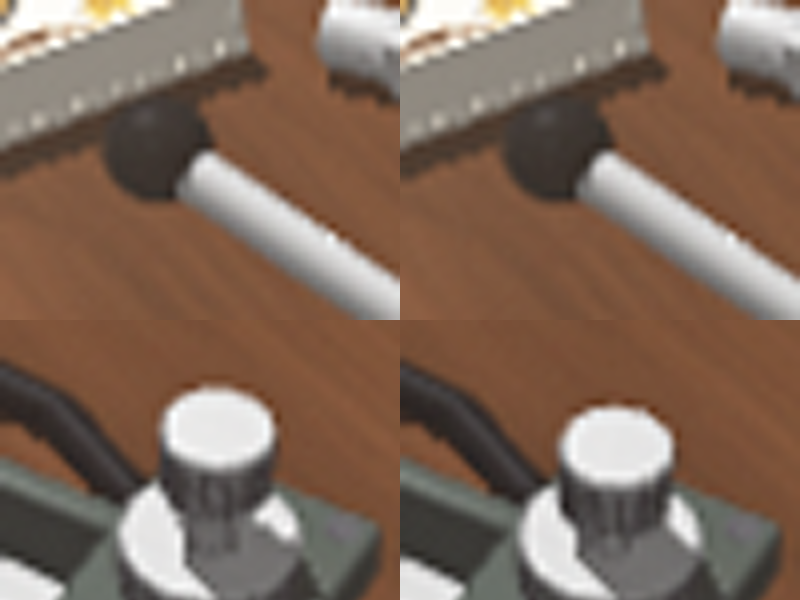

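View pics/w20.png

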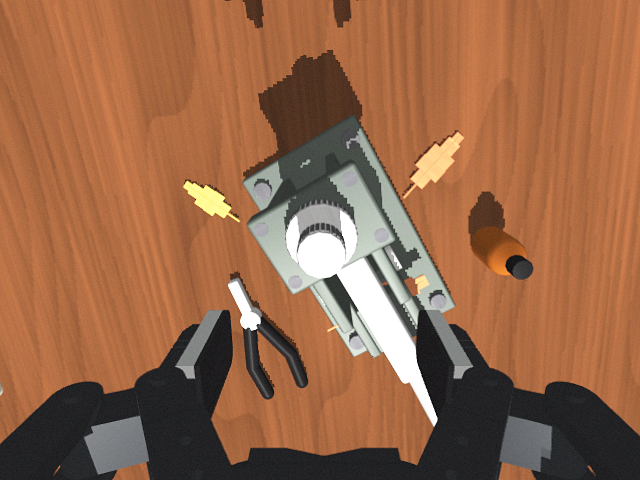

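View pics/s20.png

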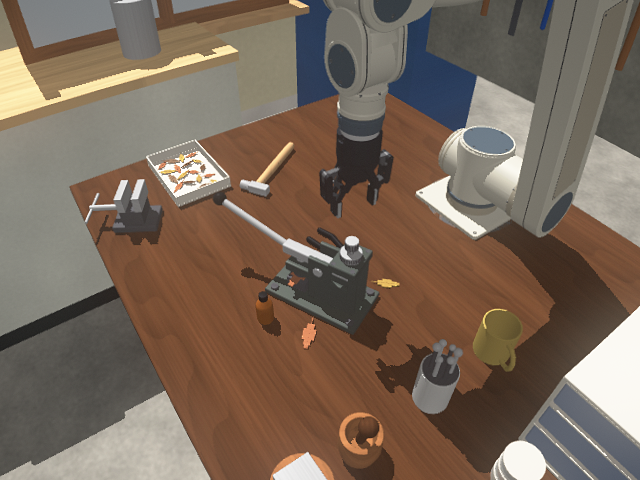

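```bash
python3 -c "
from bench import job;print(job.hand_in())"
```

```text
the job is handed in; nothing more can be done
None
```

The lock ring was slackened, the stop screw run down to bear on the lever's tail, and the ring retightened. The job is handed in at about 19 s of the 72 s allowed, with the gripper lifted clear of everything.

- **Slackening:** I turned the ring about 0.38 rad anticlockwise. It moved with only its normal drag of about 0.3 N m, so it was free.
- **Stop screw:** I turned it about 1.29 rad clockwise. The tip began to bear at about 1.15 rad. I stopped at roughly 0.165 N m above the free torque by motor effort; the wrist sensor read nearer 0.2, with noise of about 0.03. On letting go the screw may have sprung back about 0.01 rad.
- **Retightening:** I turned the ring about 0.14 rad past the plug. I estimate it now holds about 1.1 N m, near the top of the hand-tight range. The moving torque peaked at about 1.57 N m, below the 1.8 N m strain limit. At a grip of 80 N the fingers slipped slightly, so I raised it to 115 N.

**Last checks**
- **Ring and screw:** the knurl marks show the ring stayed put after release to within about 0.005 rad. The screw head did not turn while the ring was tightened.
- **Lever:** the ball moved less than 0.05 pixel, about 0.1 mm, so the lever did not lift. No bench item looks moved in the pictures.

**What disagreed**
- **Fingertips:** they sat about 20 to 28 mm behind the reported tool point, so I set the grasp heights from the pictures.
- **Ring torque:** the readings were uneven because of stick-slip, so the final tightness is uncertain by about 0.15 N m and could be slightly over 1.2.

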